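# Drift the fence into line and clip it

### The arm

A 6-joint arm with a two-finger parallel gripper is mounted at the origin on a cart in front of the work surface, level with it; the furniture and walls round the work are solid. World frame = base frame: x ahead of the robot, y to its left, z up, the work surface at z = 0. Lengths are in m, angles in rad, forces in N, time in s.
With the tool pointing down it reaches from about 0.3 to 0.875 m from the base axis. Payload 6.4 kg.
Tool frame: the origin (TCP) lies between the finger pads; the fingertips stand tip_extent ahead of it and the grasp point (between the pads) lies 5 mm behind it (tip_extent is the distance from the TCP to the fingertips, in m); z points along the fingers, y is the direction in which the jaws open and shut (so a half turn about z gives the same grasp; the last joint's range is limited). The gripper opens to 85 mm and grips with 20 to 120 N. Pads are 22 mm wide; open, the fingers measure 114 mm over their backs; the gripper's body (76 mm by 85 mm) begins 54 mm behind the grasp point. The pads swing forward as they close: fully open they stand 13 mm farther back than shut.
Start: joints at [0.99, 0.181, 1.607, -0, 1.354, -0.206], TCP at [0.21, 0.535, 0.218] pointing down, gripper open.
Joint ranges: [-2.99, 2.99], [-0.89, 2.07], [0.3, 2.58], [-1.14, 4.28], [0, 2.63], [-3.12, 3.12]. Speed limits (rad/s): [2.57, 2.57, 3.01, 3.14, 3.14, 3.14].

### API

Orientations are given as a unit quaternion [w, x, y, z].
In Python, from bench import * gives the robot as it stands.
- The arm moves only by the shell command python3 -m jog 'ROWS'. ROWS is JSON, a list of rows, each a list of 3 entries, a list of its own where there are three numbers: the shift along the tool's x, y, z in mm, then the turn, a rotation vector about the tool's x, y, z in rad, then the opening, from 0 (shut) to 1 (fully open). A call has 1 to 20 rows; each row is the pose to reach, as a shift and turn from the pose measured when the call began, along the tool's axes at that moment; what a row does not reach only later rows make up. A row lasts 1/12 s, in which the tool goes at most 41.7 mm and 7.16 degrees, less where a joint would pass 70% of its speed; a pose out of reach is approached as far as the arm can. A call with a gripper value outside its range is refused whole. The fingers move at their own pace and stop on an object; the grip force is fixed at half the most. Time passes only in rows, so rows that repeat a pose let the fingers close. It gives the time, the measured TCP pose, the force and the opening at its end, in the units of the state.
- get_obs(): the state, without advancing time (a new reading comes with each control period).
- camera(name): name is "scene" or "side" or "wrist"; returns (picture, depth): 400x640x3 uint8, red, green, blue; 400x640 float32, m along the optical axis (not along the pixel's ray), 0 where there is no reading.
- get_calibration(name): a dict with "fx", "fy", "cx", "cy" (pixels), "world_from_camera" (4x4, takes a point from camera to world coordinates). Camera axes: x right, y down, z forward; pixel columns grow to the right and rows downward; lengths in m; the calibration is good to about 2 mm. A picture is of the moment at which its call begins: read the wrist's pose just before it. get_calibration takes no time and is no camera call; for the wrist camera it gives the pose at the moment of the call.
- hand_in(): hands the job in, once; it reports no verdict.
The state is a dict: "time_s": time; "q": joint angles; "dq": joint speeds; "joint_efforts": joint torques, N m; "eef_pos": TCP position; "eef_rot": TCP orientation; "wrist_force": force on the tool from outside, world axes, zero at the start; "torque": the same for the moment, N m; "opening": opening from 0.0 (shut) to 1.0 (fully open).
Only numpy, scipy, OpenCV 4.12 (cv2) and the standard library are available. Lean on these libraries where they do the work, as an engineer would, in place of code of your own. Each camera call takes 0.05 s, during which the arm holds its last target.

### The job

Set the blue fence of the saw jig square: take the tapered drift from its wooden stand, start it through the fence hole into the offset hole of the plate below, and press it fully home so that it pulls the two holes into line, its collar flat on the fence and the drift upright. Then swing the steel spring clip by its red lug until it snaps onto the drift's neck, and leave everything standing like that; do not disturb the oil bottle, the stone slab, the dop stick or the tape roll.

Things in the scene. Friction and masses are not known exactly. Their poses are not given: they have to be found in the camera images.
- jig: fixed jig: aluminium plate 124 x 190 x 16 mm on rails, top face 60 mm above the table, open beneath. Origin on the table under its centre, z up. In its frame: plate hole x 0, y -50 mm; fence pivot x 0, y +40; clip post (12 mm diameter) x +50, y -50
- base_hole (a point): centre of the mouth of the jig plate's 16 mm through hole, on the plate's top face, 60 mm above the table
- fence_hole (a point): centre of the mouth of the blue fence's 16 mm through hole, on its top face, 71 mm above the table. The fence plate is 36 x 126 x 10 mm, 1 mm above the jig plate; along its jig -x edge runs a 6 mm steel lip, 10 mm higher than its top face
- fence (a joint): turn (rad) of the fence on its upright pivot, 90 mm from the hole: 0 = square, holes in line; positive carries its hole to the jig's +x. Starts 5 to 7.5 mm out at the hole. A spring pushes it out of square, so it will not stay square unpinned; 7 to 10 N sideways at the hole brings it in
- stand: fixed wooden block 52 x 52 x 65 mm with a blind 16 mm hole in its top, where the drift stands at the start. Origin under its centre
- drift: loose tapered steel pin, 111.5 mm, 0.11 kg, upright in the stand. Origin at its point, z to the head. Distances from the point: taper 5 mm diameter (at 1) to 15.4 mm (at 30); straight shank to 57; collar 24 mm, 57-61; neck 10 mm, 61-75; orange handle 18 mm, 75-109; steel face 14 mm on top. Oiled; wedges and stays (may lean) if let go part way. Pressing in: 5-20 N; at home the force climbs steeply
- drift_collar (a point): centre of the underside of the drift's collar, 57 mm above the point
- drift_top (a point): centre of the drift's striking face, 111.5 mm above the point; let go part way in, the drift may lean about 15 degrees, and it straightens to within a few degrees as it is pressed home
- clip (a joint): turn (rad) of the clip on its upright post: 0 = closed on the drift's neck, bar along the jig's -x; positive = open, toward the jig's -y. Starts 1.1-1.6, stays where left. 6 mm thick, underside 78.5 mm above the table, jaw 50 mm from the post. Its sprung tine gives 2 mm to let the neck snap in, about 5-12 N at the lug, then the jaw stops on the neck. Passes over the collar only with the drift home
- clip_lug (a point): centre of the top of the clip's red lug, an upright block 12 mm (along the bar) x 10 x 26 mm, its top 110.5 mm above the table; push or pinch it. It lies 30 mm out from the post along the bar and 10.5 mm to the opening side: at clip 0 it is at jig x +20, y -60.5 mm. Axes: x along the bar toward the post, y the way it moves when closing
- oil_bottle: amber bottle with red ribbed cap, 42 mm diameter, 92 mm tall, standing near the stand, bystander; origin under its centre
- slab_pink: flat pink stone slab 44 x 64 x 8 mm, bystander
- dop_stick: wooden dop stick 130 mm long with a stone on its tip, lying, bystander
- tape_roll: roll of masking tape 100 mm diameter, 24 mm high, lying flat, bystander
Not all that is in view belongs to the job. What is shaped like the drift but pink is not meant.

How it is judged:
By the outcome, as a careful person would: the job done as asked, in the order asked, and still so for the second after the job is handed in, with the robot touching nothing.
It also fails if it takes over 61 s, if anything falls off the work surface, if the arm or the gripper's body presses on something with over 40 N, if the wrist force passes 120 N, or if a joint passes its speed limit or range.

## Working session

There is one attempt and no reset: what is moved stays moved. The work goes in short steps, Python scripts to look and compute and a shell command to move; the robot and the scene stay as the last step left them, time stands still between calls to the robot, and variables do not carry over. Pictures are saved under pics/ and viewed, and the job is handed in when it is done.

```bash
ls; mkdir -p pics; python3 - <<'E'
from bench import *
import cv2
o=get_obs();print({k:o[k] for k in o})
for n in("scene","side","wrist"):
    p,d=camera(n);c=get_calibration(n);print(n,c)
    cv2.imwrite(f"pics/{n}0.png",p[:,:,::-1])
E
```

```text
pics
{'time_s': 0.0, 'q': array([ 9.89702454e-01,  1.81570216e-01,  1.60802002e+00,  2.58795526e-05,
        1.35378320e+00, -2.06292911e-01]), 'dq': array([ 0.00020654,  0.00176641, -0.00198014,  0.0001803 ,  0.00046769,
        0.00104126]), 'joint_efforts': array([-4.98757236e-04, -4.44857633e+01, -3.51338446e+01, -2.89562749e-04,
        8.82898428e-03, -1.82126553e-05]), 'eef_pos': array([0.21014851, 0.53460204, 0.21716196]), 'eef_rot': array([-3.53222877e-04,  1.86308195e-01,  9.82490948e-01, -8.17428336e-04]), 'wrist_force': array([-0.60827941,  0.22870304, -1.70321327]), 'torque': array([0.02481913, 0.01272739, 0.03858271]), 'opening': 1.0004814452130517}
scene {'fx': 371.91803752890536, 'fy': 371.91803752890536, 'cx': 320.2111788455463, 'cy': 202.54752960626743, 'world_from_camera': array([[ 0.83640777, -0.3687492 ,  0.4055195 ,  0.11156651],
       [-0.54784233, -0.58545545,  0.5975874 , -0.60613554],
       [ 0.01705373, -0.72198749, -0.69169591,  0.75432497],
       [ 0.        ,  0.        ,  0.        ,  1.        ]])}
side {'fx': 458.95230574131085, 'fy': 458.95230574131085, 'cx': 318.13663241861093, 'cy': 205.7982348470006, 'world_from_camera': array([[-0.94569983, -0.16495533,  0.28007421,  0.16677772],
       [-0.32429213,  0.53729454, -0.77855584,  0.92447579],
       [-0.0220554 , -0.82710599, -0.56161307,  0.80554991],
       [ 0.        ,  0.        ,  0.        ,  1.        ]])}
wrist {'fx': 355.6721341196051, 'fy': 355.6721341196051, 'cx': 315.19570899524274, 'cy': 197.93514213753932, 'world_from_camera': array([[ 0.36598327,  0.87951264,  0.30416073,  0.13211142],
       [ 0.9306201 , -0.34533183, -0.12121118,  0.56561479],
       [-0.00157038,  0.32741936, -0.94487782,  0.37371587],
       [ 0.        ,  0.        ,  0.        ,  1.        ]])}
```

View pics/scene0.png

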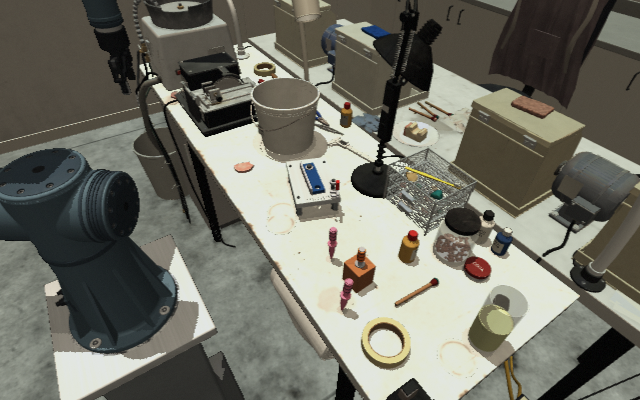

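View pics/side0.png

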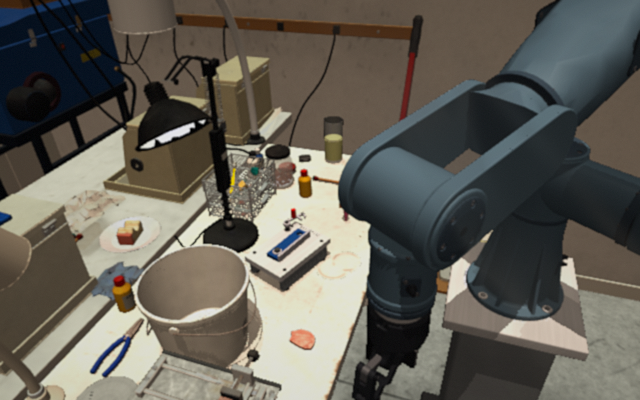

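View pics/wrist0.png

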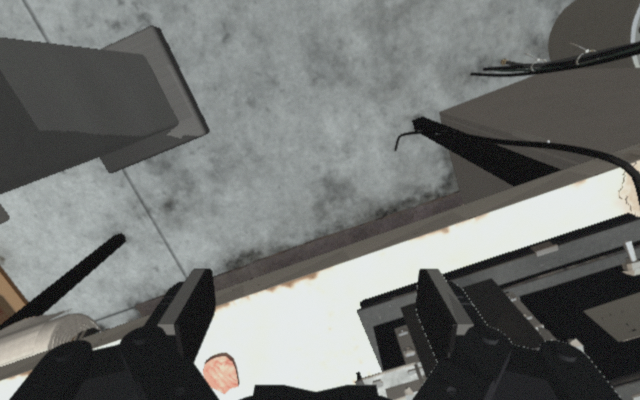

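The scene picture shows the jig at about (316,188), the stand with the orange-handled drift at (360,268), pink decoys at (333,242) and (347,292), and the oil bottle at (409,246). The arm hides the stand in the side view. Next I'll zoom in on these.

```bash
cat > h.py <<'E'
from bench import *
import cv2, numpy as np
from scipy.spatial.transform import Rotation as R
def pts(d,c):
    v,u=np.mgrid[:400,:640]
    P=np.stack([(u-c['cx'])/c['fx']*d,(v-c['cy'])/c['fy']*d,d],-1)
    T=c['world_from_camera'];return P@T[:3,:3].T+T[:3,3]
def ray(u,v,z,c):
    T=c['world_from_camera'];r=T[:3,:3]@np.array([(u-c['cx'])/c['fx'],(v-c['cy'])/c['fy'],1]);t=T[:3,3]
    return t+r*(z-t[2])/r[2]
def proj(p,c):
    T=c['world_from_camera'];q=T[:3,:3].T@(np.array(p)-T[:3,3]);return np.array([c['cx']+c['fx']*q[0]/q[2],c['cy']+c['fy']*q[1]/q[2]])
def tool():
    o=get_obs();w,x,y,z=o['eef_rot'];return np.array(o['eef_pos']),R.from_quat([x,y,z,w])
def shift(p):
    t,r=tool();return r.inv().apply(np.array(p)-t)*1000
def save(p,n,box=None,s=1):
    if box: p=p[box[1]:box[3],box[0]:box[2]]
    cv2.imwrite(f'pics/{n}.png',cv2.resize(p[:,:,::-1],None,fx=s,fy=s,interpolation=cv2.INTER_CUBIC))
E
python3 - <<'E'
from h import *
p,d=camera("scene");c=get_calibration("scene");P=pts(d,c)
np.savez('s0.npz',p=p,d=d,P=P)
save(p,'sc1',(270,140,430,320),3.3)
p2,d2=camera("side");np.savez('d0.npz',p=p2,d=d2,P=pts(d2,get_calibration("side")))
save(p2,'sd1',(230,160,350,300),4.2)
for uv in [(361,250),(345,288),(333,240),(313,178),(409,240),(318,166),(313,163),(245,168),(430,285),(385,345)]: print(uv,P[uv[1],uv[0]].round(4))
E
```

```text
(361, 250) [ 0.4769 -0.2305  0.1197]
(345, 288) [ 4.431e-01 -2.306e-01  3.000e-04]
(333, 240) [ 0.4615 -0.1482  0.0814]
(313, 178) [0.5499 0.0794 0.0714]
(409, 240) [ 0.6211 -0.2403  0.0723]
(318, 166) [0.599  0.1286 0.0615]
(313, 163) [0.5875 0.1385 0.071 ]
(245, 168) [0.4346 0.3043 0.0046]
(430, 285) [ 0.6122 -0.3376  0.0116]
(385, 345) [ 4.320e-01 -3.889e-01 -1.000e-04]
```

View pics/sc1.png

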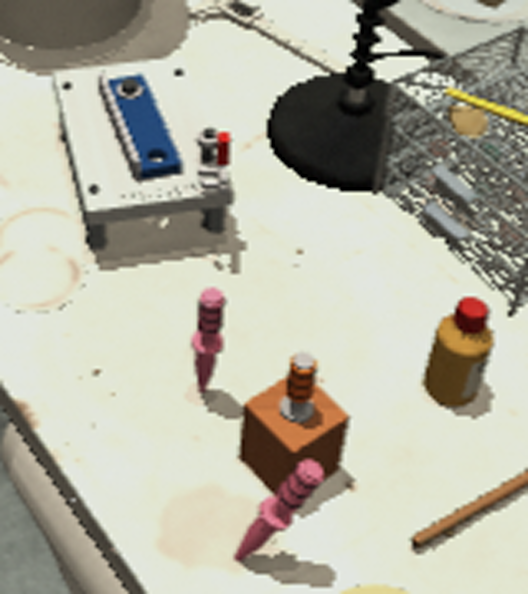

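View pics/sd1.png

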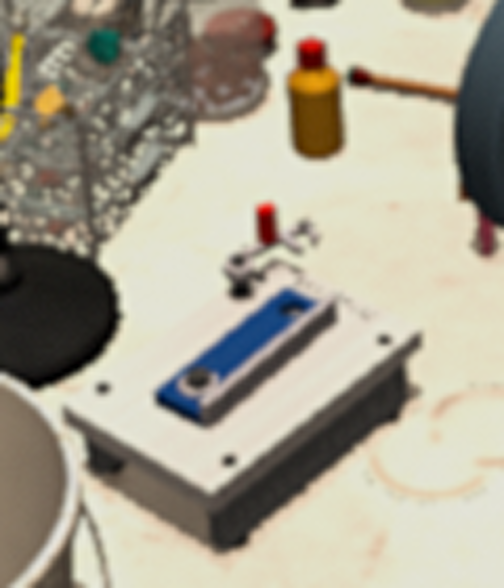

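```bash
python3 - <<'E'
from h import *
for f,n in(('s0','scene'),('d0','side')):
    Z=np.load(f+'.npz');p,d,P=Z['p'],Z['d'],Z['P'];c=get_calibration(n)
    hsv=cv2.cvtColor(p,cv2.COLOR_RGB2HSV)
    near=(abs(P[...,0]-.57)<.15)&(abs(P[...,1]-.09)<.16)&(d>0)
    pl=near&(abs(P[...,2]-.06)<.006)|near&(abs(P[...,2]-.071)<.006)
    xy=P[pl][:,:2].astype(np.float32)
    k=cv2.connectedComponents(pl.astype(np.uint8))[1]
    big=np.bincount(k[k>0]).argmax();m=k==big
    print(n,'z60 med',np.median(P[m&(abs(P[...,2]-.06)<.005)][:,2]), 'plate rect',cv2.minAreaRect(P[m][:,:2].astype(np.float32)))
    bl=near&(hsv[...,0]>100)&(hsv[...,0]<125)&(hsv[...,1]>120)&(abs(P[...,2]-.071)<.006)
    print('fence',bl.sum(),cv2.minAreaRect(P[bl][:,:2].astype(np.float32)),np.median(P[bl][:,2]))
    red=near&((hsv[...,0]<6)|(hsv[...,0]>174))&(hsv[...,1]>150)&(P[...,2]>.07)
    print('lug',red.sum(),P[red].mean(0),P[red].max(0),P[red].min(0))
    vu=np.argwhere(red);print(vu.min(0),vu.max(0))
    if n=='scene':
        st=(abs(P[...,0]-.48)<.06)&(abs(P[...,1]+.22)<.06)&(abs(P[...,2]-.065)<.004)
        print('stand',cv2.minAreaRect(P[st][:,:2].astype(np.float32)))
        tp=(abs(P[...,0]-.48)<.03)&(abs(P[...,1]+.22)<.03)&(P[...,2]>.116)
        print('top',tp.sum(),P[tp].mean(0),np.argwhere(tp).mean(0))
        o=(abs(P[...,0]-.48)<.03)&(abs(P[...,1]+.22)<.03)&(P[...,2]>.085)&(P[...,2]<.115)
        print('handle',o.sum(),P[o].mean(0))
E
```

```text
scene z60 med 0.060024277812201876 plate rect ((0.5533084273338318, 0.0910291075706482), (0.19708797335624695, 0.12475363910198212), 69.0732650756836)
fence 250 ((0.5540290474891663, 0.08598268032073975), (0.12756139039993286, 0.031073110178112984), 71.96959686279297) 0.07076791929805398
lug 29 [ 0.57133235 -0.00689654  0.09998536] [ 0.57768206 -0.00086117  0.11050239] [ 0.56769372 -0.01059518  0.0856229 ]
[180 336] [189 338]
stand ((0.46048471331596375, -0.2351853996515274), (0.09836453199386597, 0.06194120645523071), 18.1983642578125)
top 35 [ 0.48036279 -0.22966485  0.11912087] [249.25714286 361.97142857]
handle 70 [ 0.47657928 -0.23293064  0.10070496]
side z60 med 0.06172058291081062 plate rect ((0.5506284832954407, 0.09015365689992905), (0.19644665718078613, 0.13019010424613953), 68.94441223144531)
fence 212 ((0.5566883087158203, 0.09007476270198822), (0.12434007227420807, 0.02807518281042576), 76.10150146484375) 0.07272375377696838
lug 27 [ 0.57172079 -0.00062932  0.10133018] [0.57737192 0.00302222 0.11237762] [ 0.56760566 -0.00597444  0.08820058]
[209 291] [217 294]
```

```bash
python3 - <<'E'
from h import *
import bench
print([x for x in dir(bench) if not x.startswith('__')], getattr(bench,'tip_extent',None), getattr(bench,'TIP_EXTENT',None))
Z=np.load('s0.npz');p,P=Z['p'],Z['P'];hsv=cv2.cvtColor(p,cv2.COLOR_RGB2HSV)
m=(hsv[...,0]>155)&(hsv[...,0]<178)&(hsv[...,1]>60)
k,l,s,ce=cv2.connectedComponentsWithStats(m.astype(np.uint8))
for i in range(1,k):
    if s[i,4]>15: q=P[l==i]; print(s[i],q.min(0).round(3),q.max(0).round(3),q[q[:,2].argmax()].round(3))
t,r=tool();print(r.as_matrix().round(3)); 
print('to view pose', shift([.43,-.16,.30]))
E
```

```text
['MotionError', 'camera', 'get_calibration', 'get_obs', 'hand_in', 'tip_extent'] 0.014 None
[328 227   9  31 163] [ 0.454 -0.152  0.008] [ 0.475 -0.13   0.113] [ 0.468 -0.148  0.113]
[342 279  26  31 239] [ 0.403 -0.299  0.004] [ 0.464 -0.255  0.107] [ 0.437 -0.287  0.107]
[[-0.931  0.366 -0.   ]
 [ 0.366  0.931 -0.001]
 [ 0.    -0.001 -1.   ]]
to view pose [-458.76781437 -566.31006447  -81.964395  ]
```

```bash
python3 -m jog '[[[-50,-35,-33],[0,0,0.12],1],[[-90,-65,-33],[0,0,0.24],1],[[-130,-93,-33],[0,0,0.36],1],[[-164,-117,-33],[0,0,0.48],1],[[-198,-141,-33],[0,0,0.6],1],[[-232,-165,-33],[0,0,0.72],1],[[-266,-189,-33],[0,0,0.84],1],[[-300,-213,-33],[0,0,0.96],1],[[-334,-237,-33],[0,0,1.08],1],[[-368,-261,-33],[0,0,1.2],1],[[-402,-285,-33],[0,0,1.32],1],[[-436,-309,-33],[0,0,1.44],1],[[-466,-330,-33],[0,0,1.52],1],[[-480,-337,-33],[0,0,1.564],1],[[-482,-338,-33],[0,0,1.564],1],[[-482,-338,-33],[0,0,1.564],1]]'; python3 - <<'E'
from h import *
t,r=tool();print(t,r.as_matrix().round(3),get_obs()['q'].round(2))
c=get_calibration("wrist");p,d=camera("wrist");np.savez('w1.npz',p=p,d=d,P=pts(d,c),T=c['world_from_camera']);save(p,'w1',None,1.25)
E
```

```text
time_s: 1.58
eef_pos: [0.5364, 0.041, 0.2504]
eef_rot: [0.0, 0.826, 0.564, -0.001]
wrist_force: [-0.8, 0.4, -0.1]
opening: 1.001
[0.53644734 0.0410094  0.25042096] [[ 0.363  0.932 -0.001]
 [ 0.932 -0.363 -0.001]
 [-0.001 -0.    -1.   ]] [-0.14  0.07  1.66 -0.    1.41  0.23]
```

View pics/w1.png

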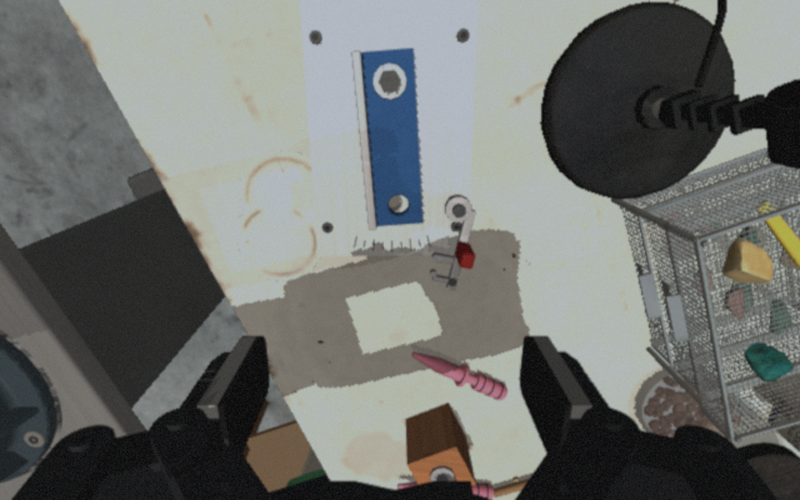

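The wrist view shows the jig from above: fence hole at about (318,163) px, pivot at (312,64), clip post at (366,166), lug at (372,205). I'll zoom in and fit circles.

```bash
python3 - <<'E'
from h import *
Z=np.load('w1.npz');p=Z['p'];P=Z['P']
save(p,'w1z',(235,10,415,240),2.6)
E
```

```text
(no output)
```

View pics/w1z.png

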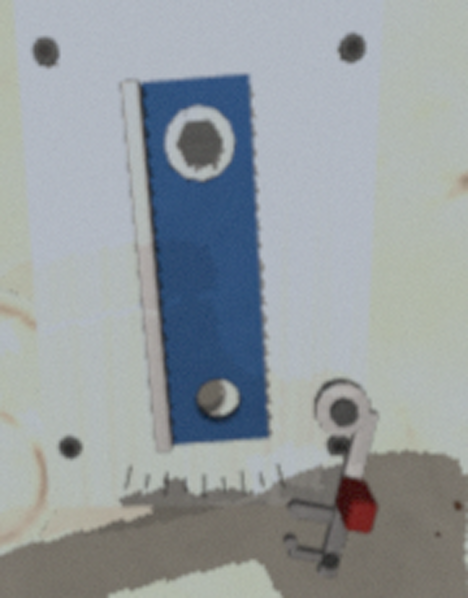

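```bash
python3 - <<'E'
from h import *
Z=np.load('w1.npz');p=Z['p'];P=Z['P'];c=get_calibration("wrist");c['world_from_camera']=Z['T']
f=lambda a:(a[0]/2.6+235-.3,a[1]/2.6+10-.3)
g=cv2.cvtColor(p,cv2.COLOR_RGB2GRAY);hsv=cv2.cvtColor(p,cv2.COLOR_RGB2HSV)
# screws: dark blob centroids near
sc=[]
for a in [(45,52),(352,46),(70,447),(340,445)]:
    u,v=map(int,f(a));w=g[v-8:v+9,u-8:u+9];m=w<100
    k,l,s,ce=cv2.connectedComponentsWithStats(m.astype(np.uint8));i=min(range(1,k),key=lambda i:np.hypot(*(ce[i]-8)));
    q=ce[i]+[u-8,v-8];w=ray(*q,.0605,c);sc.append(w);print('screw',q,s[i,4],w.round(4),'depthz',P[int(q[1]),int(q[0])].round(4))
print('screws centre',np.mean(sc,0),[np.linalg.norm(sc[0]-sc[1]),np.linalg.norm(sc[2]-sc[3]),np.linalg.norm(sc[0]-sc[2]),np.linalg.norm(sc[1]-sc[3])])
# blue mask, holes
bl=((hsv[...,0]>100)&(hsv[...,0]<125)&(hsv[...,1]>110)).astype(np.uint8)
bl[:, :270]=0;bl[:,350:]=0;bl[200:]=0
cn,h=cv2.findContours(bl,cv2.RETR_CCOMP,cv2.CHAIN_APPROX_NONE)
for q,hh in zip(cn,h[0]):
    if cv2.contourArea(q)>40:
        e=cv2.fitEllipse(q);W=np.array([ray(*x[0],.071,c) for x in q])
        print('contour',hh[3],cv2.contourArea(q),e)
        cc=ray(*e[0],.071,c);print(cc.round(4)); print(cv2.minEnclosingCircle(W[:,:2].astype(np.float32)),cv2.minAreaRect(W[:,:2].astype(np.float32)))
for nm,a in(('pivot',(199,142)),('post',(343,410))):
    u,v=f(a);print(nm,u,v,P[int(v),int(u)])
m=P[...,2];pl=(abs(m-.06)<.003)&(P[...,1]>-.03)
k,l,s,ce=cv2.connectedComponentsWithStats(pl.astype(np.uint8));i=s[1:,4].argmax()+1
print('plate',cv2.minAreaRect(P[l==i][:,:2].astype(np.float32)),np.median(P[l==i][:,2]))
bz=P[bl>0];print('fence z',np.median(bz[:,2]))
red=((hsv[...,0]<6)|(hsv[...,0]>174))&(hsv[...,1]>140);red[:180]=0;red[230:]=0;red[:,:350]=0;red[:,400:]=0
top=red&(P[...,2]>.107);print('lug',red.sum(),top.sum(),P[top].mean(0),cv2.minAreaRect(P[top][:,:2].astype(np.float32)))
E
```

```text
screw [252.11428571  29.71428571] 70 [0.5292 0.1745 0.0605] depthz [0.5297 0.1745 0.064 ]
screw [369.95652174  28.34782609] 69 [0.6267 0.1377 0.0605] depthz [0.6255 0.1381 0.0635]
screw [261.41304348 181.69565217] 46 [0.4795 0.0435 0.0605] depthz [0.4802 0.0451 0.0639]
screw [365.08474576 181.20338983] 59 [0.5776 0.0058 0.0605] depthz [0.5775 0.0069 0.0632]
screws centre [0.55324425 0.09038886 0.0605    ] [np.float64(0.10421664567468641), np.float64(0.10512100029171315), np.float64(0.14013969389341643), np.float64(0.14075028890007643)]
contour -1 5115.0 ((314.0199279785156, 104.90296173095703), (41.462432861328125, 184.30532836914062), 175.92112731933594)
[0.557  0.0953 0.071 ]
((0.554527759552002, 0.08789541572332382), 0.06437443941831589) ((0.5546684265136719, 0.08775340765714645), (0.12464316189289093, 0.0353153832256794), 72.75497436523438)
contour 0 240.0 ((318.521484375, 162.6756591796875), (16.650354385375977, 18.61490249633789), 83.00735473632812)
[0.5414 0.0433 0.071 ]
((0.5413952469825745, 0.04344506561756134), 0.009387657977640629) ((0.541373610496521, 0.04335419833660126)
[... 155 characters left out ...]
72583008), 178.7257537841797)
[0.5674 0.1284 0.071 ]
((0.5673299431800842, 0.12830111384391785), 0.013389639556407928) ((0.567509651184082, 0.1282050758600235), (0.02566331997513771, 0.025712618604302406), 68.69562530517578)
pivot 311.23846153846154 64.31538461538462 [0.56733625 0.12866298 0.07969193]
post 366.6230769230769 167.39230769230767 [0.58178606 0.02846187 0.09148591]
plate ((0.5532042980194092, 0.09003005176782608), (0.18857015669345856, 0.12436288595199585), 69.30186462402344) 0.060379363320088086
fence z 0.07137656579401325
lug 212 129 [ 0.5749215  -0.00218513  0.1128021 ] ((0.5739977359771729, 0.05484830215573311), (0.011042723432183266, 0.12974552810192108), 0.8523069024085999)
```

```bash
python3 -m jog '[[[-40,6,3],[0,0,0],1],[[-80,12,5],[0,0,0],1],[[-120,18,8],[0,0,0],1],[[-160,24,10],[0,0,0],1],[[-200,30,10],[0,0,0],1],[[-240,35,10],[0,0,0],1],[[-262,38,10],[0,0,0],1],[[-270,39,10],[0,0,0],1],[[-270,39,10],[0,0,0],1]]'; python3 - <<'E'
from h import *
t,r=tool();print(t,get_obs()['q'].round(2))
c=get_calibration("wrist");p,d=camera("wrist");np.savez('w2.npz',p=p,d=d,P=pts(d,c),T=c['world_from_camera']);save(p,'w2',None,1.25)
E
```

```text
time_s: 2.38
eef_pos: [0.4736, -0.2229, 0.2405]
eef_rot: [-0.001, 0.825, 0.565, -0.001]
wrist_force: [-0.2, 0.8, -0.2]
opening: 0.998
[ 0.47358511 -0.22285248  0.24047247] [-0.67  0.05  1.71 -0.    1.39 -0.3 ]
```

View pics/w2.png

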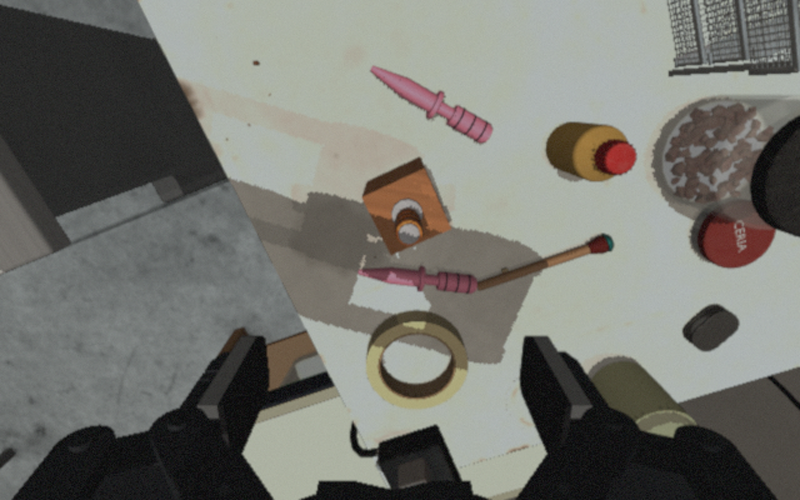

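```bash
python3 - <<'E'
from h import *
Z=np.load('w2.npz');p=Z['p'];P=Z['P'];c=get_calibration("wrist");c['world_from_camera']=Z['T']
save(p,'w2z',(270,110,390,220),5)
near=(np.hypot(P[...,0]-.48,P[...,1]+.23)<.03)
tp=near&(P[...,2]>.115);ij=np.argwhere(tp);print(tp.sum(),P[tp].mean(0),ij.mean(0),ij.min(0),ij.max(0))
u,v=ij.mean(0)[::-1];print('top',ray(u,v,.1195,c))
st=(np.hypot(P[...,0]-.48,P[...,1]+.23)<.05)&(abs(P[...,2]-.065)<.004)
k,l,s,ce=cv2.connectedComponentsWithStats(st.astype(np.uint8));i=s[1:,4].argmax()+1
print('stand',cv2.minAreaRect(P[l==i][:,:2].astype(np.float32)))
for z in(.07,.085,.095,.105):
  q=near&(abs(P[...,2]-z)<.004);print(z,q.sum(),P[q].mean(0))
E
```

```text
2796 [ 0.48429975 -0.21596938  0.30402249] [365.51180258 342.04148784] [175 240] [399 450]
top [ 0.43093285 -0.4065102   0.1195    ]
stand ((0.48239099979400635, -0.22836323082447052), (0.05186028406023979, 0.05266549810767174), 3.8598740100860596)
0.07 556 [ 0.48339798 -0.22464945  0.06746779]
0.085 16 [ 0.48457027 -0.22181461  0.08587739]
0.095 36 [ 0.48364515 -0.22128277  0.09422319]
0.105 58 [ 0.48448503 -0.22154602  0.10402564]
```

View pics/w2z.png

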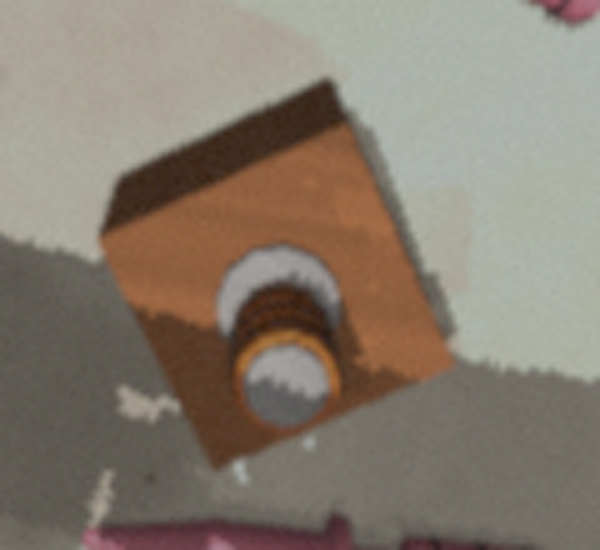

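```bash
python3 - <<'E'
from h import *
Z=np.load('w2.npz');c=get_calibration("wrist");c['world_from_camera']=Z['T']
print(ray(327.5,186.9,.1195,c)); 
for z in (.2,.112,.106): print(shift([.482,-.2288,z]))
E
```

```text
[ 0.48246077 -0.22868923  0.1195    ]
[-3.75324488 10.15789959 40.41315586]
[ -3.76282008  10.32083621 128.4130045 ]
[ -3.76347294  10.33194552 134.41299418]
```

```bash
python3 -m jog '[[[-4,10,40],[0,0,0],1],[[-4,10,75],[0,0,0],0.8],[[-4,10,110],[0,0,0],0.7],[[-4,10,130],[0,0,0],0.6],[[-4,10,139],[0,0,0],0.6],[[-4,10,139],[0,0,0],0.6]]'; python3 - <<'E'
from h import *
t,r=tool();print(t,r.apply([0,0,1]),get_obs()['opening'])
p,d=camera("scene");save(p,'sc2',(290,190,450,310),4.5)
E
```

```text
time_s: 2.93
eef_pos: [0.4807, -0.2257, 0.0993]
eef_rot: [-0.003, 0.824, 0.566, -0.001]
wrist_force: [-0.4, -0.8, 0.8]
opening: 0.599
[ 0.4807294  -0.2257297   0.09925544] [-0.00525318  0.00409832 -0.9999778 ] 0.5989600818713245
```

View pics/sc2.png

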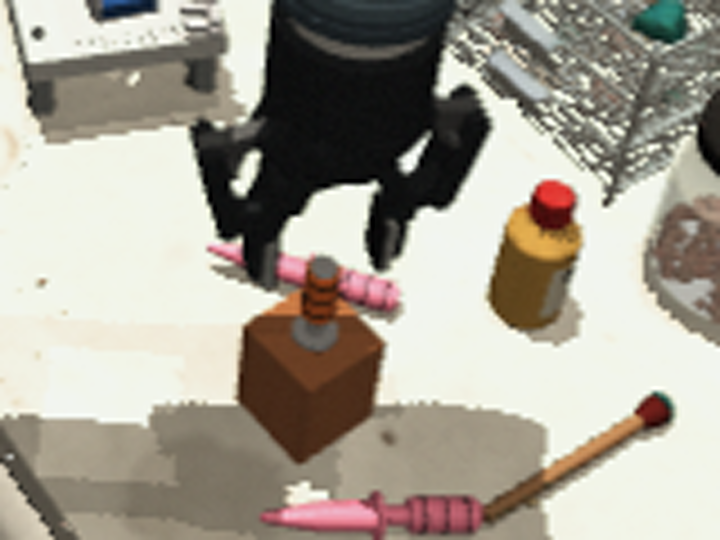

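```bash
python3 - <<'E'
from h import *
c=get_calibration("scene");t,r=tool()
f=lambda q:((q-[290,190])*4.5).round(0)
print('tcp',f(proj(t,c)),'tip+-25',[f(proj(t+r.apply([0,s*.0255,.014]),c)) for s in(1,-1)],'drift top',f(proj([.4824,-.2287,.1195],c)),f(proj([.4824,-.2287,.065],c)))
print(shift([.4824,-.2287,.097]))
p,d=camera("wrist");save(p,'w3',(160,150,480,400),2.4)
E
```

```text
tcp [320. 285.] tip+-25 [array([366., 294.]), array([268., 310.])] drift top [326. 263.] [316. 331.]
[-1.37906109  1.10402064  4.26232543]
```

View pics/w3.png

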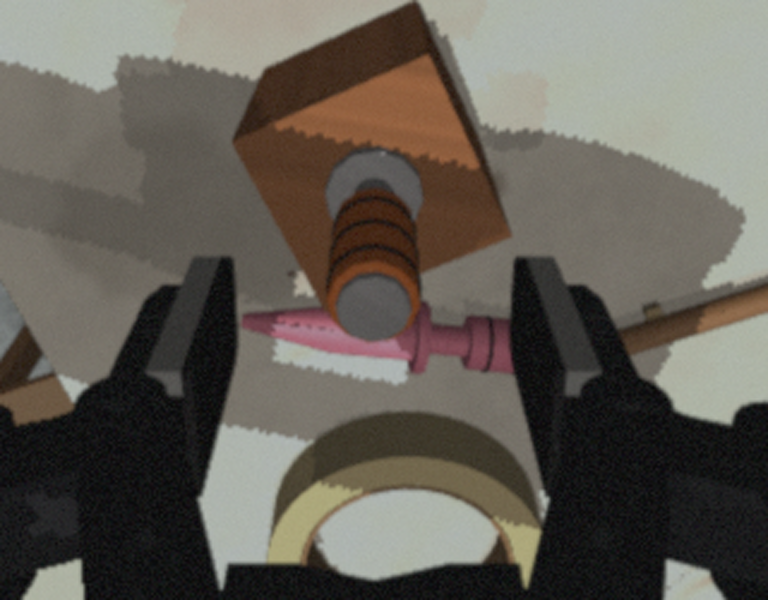

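The drift stands centred between the fingers, so I'm closing on the handle.

```bash
python3 -m jog '[[[-1.5,0.5,1],[0,0,0],0.6],[[-1.5,0.5,1],[0,0,0],0.3],[[-1.5,0.5,1],[0,0,0],0],[[-1.5,0.5,1],[0,0,0],0],[[-1.5,0.5,1],[0,0,0],0],[[-1.5,0.5,1],[0,0,0],0],[[-1.5,0.5,1],[0,0,0],0],[[-1.5,0.5,1],[0,0,0],0]]';python3 - <<'E'
from h import *
t,r=tool();print(t,r.apply([0,0,1]),get_obs()['opening'],get_obs()['torque'])
p,d=camera("wrist");save(p,'w4',(160,150,480,400),2.4)
E
```

```text
time_s: 3.7
eef_pos: [0.4837, -0.2306, 0.1042]
eef_rot: [0.001, 0.825, 0.566, 0.0]
wrist_force: [-3.2, 2.1, 13.0]
opening: 0.091
[ 0.48371101 -0.23064485  0.10416038] [ 0.00209045 -0.0019239  -0.99999596] 0.091286101871308 [0.35223865 0.4518385  0.04412434]
```

View pics/w4.png

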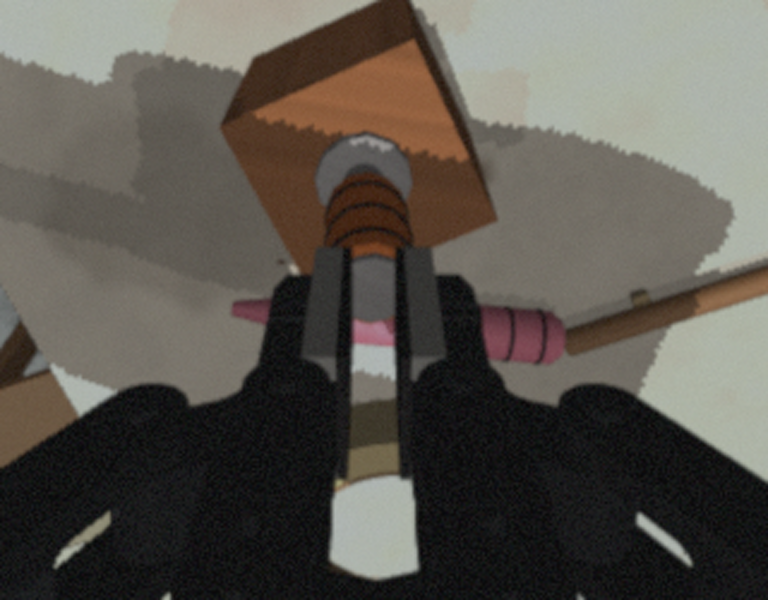

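```bash
python3 - <<'E'
from h import *
p,d=camera("scene");save(p,'sc3',(320,210,410,300),7)
print(get_obs()['wrist_force'],get_obs()['eef_pos'],get_obs()['opening'])
P=pts(d,get_calibration("scene"))
hsv=cv2.cvtColor(p,cv2.COLOR_RGB2HSV)
st=(np.hypot(P[...,0]-.4824,P[...,1]+.2287)<.045)&(abs(P[...,2]-.065)<.003)
print(cv2.minAreaRect(P[st][:,:2].astype(np.float32)))
E
```

```text
[-3.07968332  2.96305837 13.83249472] [ 0.48371548 -0.23064653  0.1041478 ] 0.08948666378952924
((0.4809268116950989, -0.22817052900791168), (0.05398663505911827, 0.05381724238395691), 5.2289252281188965)
```

View pics/sc3.png

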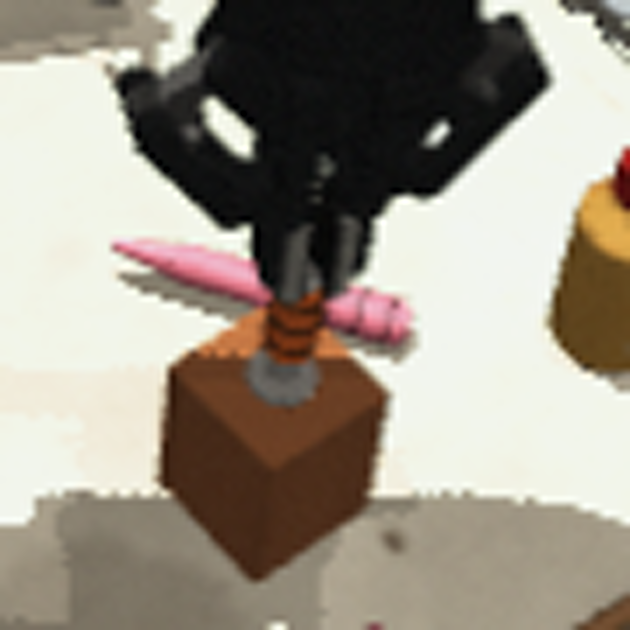

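```bash
python3 - <<'E'
from h import *
c=get_calibration("scene");t,r=tool()
f=lambda q:((q-[320,210])*7).round(0)
for dz in(-.02,-.01,0,.014): print(dz,[f(proj(t+r.apply([0,s*.008,dz]),c)) for s in(1,0,-1)])
print([ (z,f(proj([.4824,-.2287,z],c))) for z in(.065,.083,.117,.1195)])
p,d=camera("scene");P=pts(d,c)
for (x,y) in [(290,290),(345,280),(300,250),(345,230),(295,320),(285,390)]:
  u,v=320+x//7,210+y//7;print((x,y),P[v,u].round(4))
c=get_calibration("wrist");p,d=camera("wrist");P=pts(d,c)
for (x,y) in [(325,260),(420,260),(325,330),(375,290),(370,240),(345,330),(400,330)]:
  u,v=160+int(x/2.4),150+int(y/2.4);print('w',(x,y),P[v,u].round(4))
E
```

```text
-0.02 [array([330., 258.]), array([306., 262.]), array([281., 266.])]
-0.01 [array([327., 278.]), array([303., 282.]), array([278., 286.])]
0 [array([324., 298.]), array([300., 302.]), array([275., 306.])]
0.014 [array([319., 326.]), array([296., 330.]), array([272., 334.])]
[(0.065, array([281., 375.])), (0.083, array([286., 341.])), (0.117, array([296., 274.])), (0.1195, array([297., 269.]))]
(290, 290) [ 0.4709 -0.2372  0.1273]
(345, 280) [ 0.4879 -0.2436  0.1261]
(300, 250) [ 0.4715 -0.2369  0.1467]
(345, 230) [ 0.4854 -0.2421  0.1528]
(295, 320) [ 0.4772 -0.2356  0.1075]
(285, 390) [ 0.478  -0.2333  0.0681]
w (325, 260) [ 0.4799 -0.2177  0.1259]
w (420, 260) [ 0.4959 -0.2232  0.1271]
w (325, 330) [ 0.481  -0.2179  0.148 ]
w (375, 290) [ 0.485  -0.2293  0.1204]
w (370, 240) [ 0.4872 -0.2213  0.1171]
w (345, 330) [ 0.4838 -0.219   0.148 ]
w (400, 330) [ 0.4909 -0.2242  0.1446]
```

```bash
python3 - <<'E'
from h import *
for f in('w1','w2'):
  Z=np.load(f+'.npz');P=Z['P']
  for x,y in [(258,342),(255,375),(532,342),(545,372),(240,400)]:
    print(f,(x,y),P[int(y/1.25),int(x/1.25)].round(4))
  T=Z['T'];cam=T[:3,3];
  m=(P[...,2]>.18)&(P[...,2]<.4);print(P[m][:,2].min())
print(tip_extent)
c=get_calibration("wrist");p,d=camera("wrist");P=pts(d,c);t,r=tool()
v=np.argwhere((d>0)&(d<.32)&(P[...,2]>.11));Q=r.inv().apply(P[v[:,0],v[:,1]]-t)
k=Q[:,2].argsort()[-300:];print(Q[k[::30]].round(4),v[k[::30]])
E
```

```text
w1 (258, 342) [0.5013 0.0669 0.2852]
w1 (255, 375) [0.4981 0.0589 0.2905]
w1 (532, 342) [0.581  0.0353 0.2844]
w1 (545, 372) [0.5804 0.0345 0.299 ]
w1 (240, 400) [0.4989 0.0605 0.3046]
0.18002099215807094
w2 (258, 342) [ 0.4384 -0.1971  0.2753]
w2 (255, 375) [ 0.4353 -0.205   0.2808]
w2 (532, 342) [ 0.518  -0.2281  0.2751]
w2 (545, 372) [ 0.5176 -0.2295  0.2889]
w2 (240, 400) [ 0.4358 -0.2037  0.2943]
0.2667507114073904
0.014
[[ 0.0096  0.0017 -0.0143]
 [ 0.0083  0.0044 -0.0138]
 [ 0.0075  0.0017 -0.0132]
 [ 0.0102 -0.0001 -0.0126]
 [ 0.0092 -0.001  -0.0115]
 [ 0.0087  0.004  -0.0106]
 [ 0.0072 -0.007  -0.0096]
 [ 0.0094  0.0054 -0.0089]
 [ 0.0107  0.0017 -0.0084]
 [ 0.0092  0.005  -0.0076]] [[252 318]
 [254 324]
 [255 318]
 [249 314]
 [250 312]
 [250 323]
 [252 299]
 [247 326]
 [244 318]
 [246 325]]
```

The wrist and scene depth both put the fingertips about 15 mm behind the reported TCP (30+ mm when open), not 14 mm ahead. The fingers have therefore closed on the top of the drift. I'll open, go lower, and work from the measured tip offset.

```bash
python3 -m jog '[[[0,0,-5],[0,0,0],0.5],[[0,0,-15],[0,0,0],0.5],[[0,0,-15],[0,0,0],0.5],[[0,0,-15],[0,0,0],0.5]]'; python3 - <<'E'
from h import *
t,r=tool();print(t,r.apply([0,0,1]),get_obs()['opening'],get_obs()['wrist_force'])
c=get_calibration("wrist");p,d=camera("wrist");save(p,'w5',(160,150,480,400),2.4)
P=pts(d,c)
for x in range(200,560,15):
  for y in (270,300,330):
    u,v=160+int(x/2.4),150+int(y/2.4);q=r.inv().apply(P[v,u]-t)
    if q[2]<.0 and d[v,u]>0: print((x,y),q.round(4),end=';')
print();print(shift([.4824,-.2287,.072]))
E
```

```text
time_s: 4.28
eef_pos: [0.4842, -0.2311, 0.1201]
eef_rot: [0.002, 0.825, 0.566, 0.001]
wrist_force: [-0.8, 0.3, -0.3]
opening: 0.498
[ 0.48421702 -0.23112691  0.12006934] [ 0.00368985 -0.00311403 -0.99998834] 0.49835065977713466 [-0.83807184  0.31829852 -0.316732  ]
(200, 300) [ 0.0076 -0.0289 -0.0302];(200, 330) [ 0.0113 -0.0259 -0.0445];(215, 270) [ 0.0111 -0.027  -0.0258];(215, 300) [ 0.0108 -0.0253 -0.0355];(215, 330) [ 0.0109 -0.0238 -0.0439];(230, 270) [ 0.011  -0.0245 -0.0258];(230, 300) [ 0.0107 -0.023  -0.0353];(230, 330) [ 0.0105 -0.0217 -0.0433];(245, 270) [ 0.0116 -0.0214 -0.0267];(245, 300) [ 0.009  -0.0207 -0.0326];(245, 330) [ 0.0043 -0.0208 -0.0338];(260, 300) [-0.0009 -0.0208 -0.0163];(260, 330) [-0.0059 -0.0208 -0.0181];(350, 270) [-0.0031 -0.0046 -0.0006];(365, 270) [-0.0032 -0.0011 -0.0004];(500, 270) [ 0.0106  0.0225 -0.0249];(500, 300) [ 0.0076  0.0218 -0.0303];(500, 330) [ 0.0029  0.0219 -0.0316];(515, 270) [ 0.0119  0.0245 -0.0273];(515, 300) [ 0.0116  0.023  -0.0368];(515, 330) [ 0.0116  0.0217 -0.0451];(530, 270) [ 0.0115  0.0271 -0.0266];(530, 300) [ 0.0114  0.0254 -0.0365];(530, 330) [ 0.0104  0.0243 -0.0431];(545, 300) [ 0.0117  0.028  -0.0371];(545, 330) [ 0.0108  0.0267 -0.0438];
[ 1.50298362 -2.2281728  47.41939545]
```

View pics/w5.png

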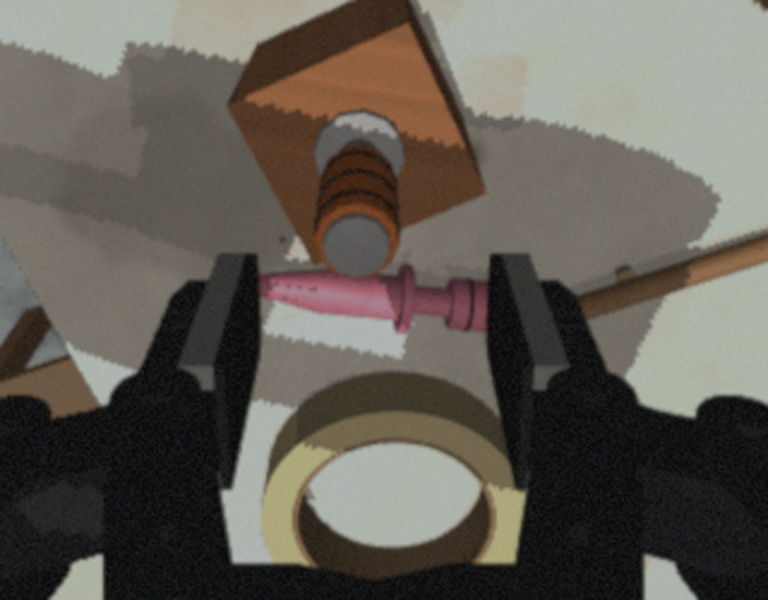

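```bash
python3 -m jog '[[[1.5,-2.2,15],[0,0,0],0.5],[[1.5,-2.2,30],[0,0,0],0.5],[[1.5,-2.2,42],[0,0,0],0.5],[[1.5,-2.2,48],[0,0,0],0.5],[[1.5,-2.2,48],[0,0,0],0.5],[[1.5,-2.2,48],[0,0,0],0.5]]'; python3 - <<'E'
from h import *
t,r=tool();print(t,r.apply([0,0,1]),get_obs()['opening'],get_obs()['wrist_force'])
c=get_calibration("wrist");p,d=camera("wrist");save(p,'w6',(160,100,480,350),2.4)
p,d=camera("scene");save(p,'sc6',(320,210,410,300),7)
print(shift([.4824,-.2287,.072]))
E
```

```text
time_s: 4.83
eef_pos: [0.4822, -0.2286, 0.0711]
eef_rot: [0.001, 0.825, 0.566, 0.0]
wrist_force: [-0.4, -1.0, 0.1]
opening: 0.497
[ 0.48223995 -0.2285808   0.07105792] [ 0.00188104 -0.00168076 -0.99999682] 0.49701214997639037 [-0.38336926 -1.04755926  0.14057183]
[ 0.19680118 -0.62649021  0.02186843]
```

View pics/w6.png

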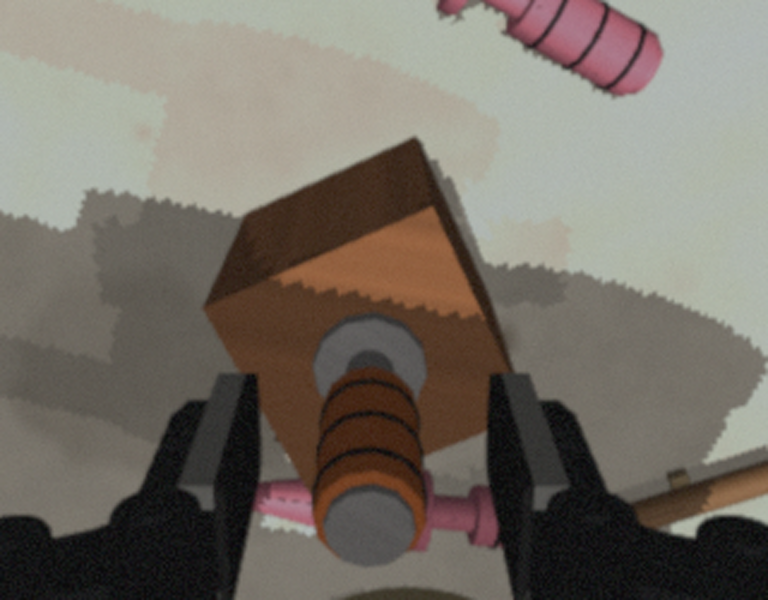

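View pics/sc6.png

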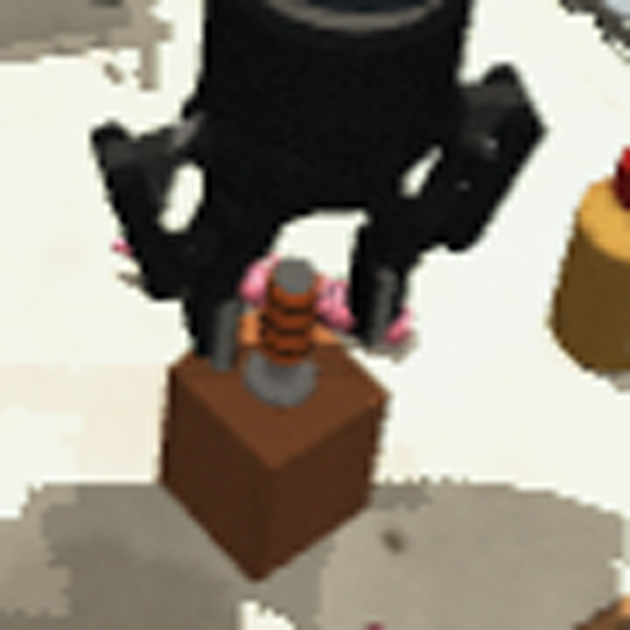

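The handle is now well between the pads, so I'm closing.

```bash
python3 -m jog '[[[0,0,0],[0,0,0],0.3],[[0,0,0],[0,0,0],0],[[0,0,0],[0,0,0],0],[[0,0,0],[0,0,0],0],[[0,0,0],[0,0,0],0],[[0,0,0],[0,0,0],0]]'; python3 - <<'E'
from h import *
t,r=tool();print(t,get_obs()['opening'],get_obs()['wrist_force'])
p,d=camera("wrist");save(p,'w7',(160,100,480,350),2.4)
E
```

```text
time_s: 5.43
eef_pos: [0.4825, -0.2291, 0.0729]
eef_rot: [0.002, 0.825, 0.566, 0.0]
wrist_force: [-5.6, 1.2, 6.4]
opening: 0.191
[ 0.48249972 -0.22913812  0.07289516] 0.19140875795411047 [-5.56747542  1.22867704  6.44824725]
```

View pics/w7.png

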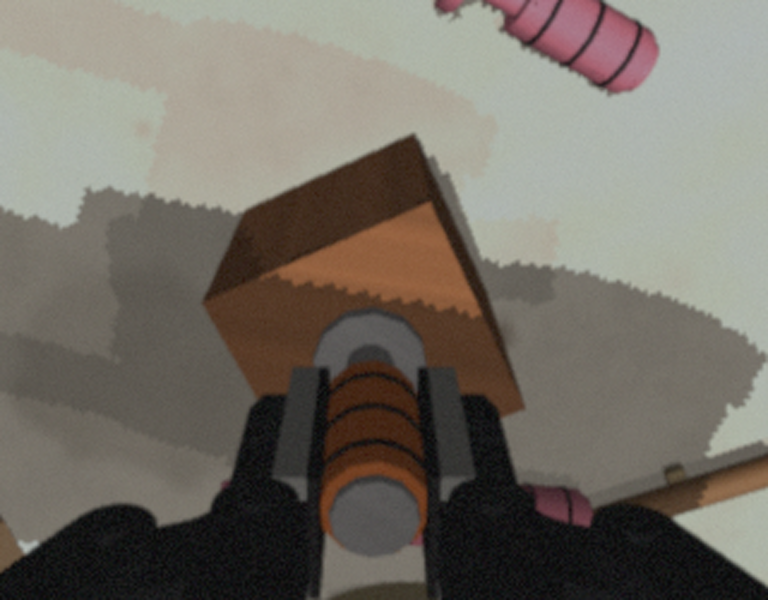

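```bash
python3 -m jog '[[[0,0,-15],[0,0,0],0],[[0,0,-40],[0,0,0],0],[[0,0,-75],[0,0,0],0],[[0,0,-110],[0,0,0],0],[[25,-4,-120],[0,0,0],0],[[60,-10,-127],[0,0,0],0],[[95,-16,-127],[0,0,0],0],[[130,-22,-127],[0,0,0],0],[[165,-28,-127],[0,0,0],0],[[200,-34,-127],[0,0,0],0],[[235,-40,-127],[0,0,0],0],[[260,-45,-127],[0,0,0],0],[[271,-47,-127],[0,0,0],0],[[273,-47,-127],[0,0,0],0],[[273,-47,-127],[0,0,0],0],[[273,-47,-127],[0,0,0],0]]'; python3 - <<'E'
from h import *
t,r=tool();print(t,r.as_matrix().round(4),get_obs()['opening'],get_obs()['wrist_force'],get_obs()['q'].round(2))
c=get_calibration("wrist");p,d=camera("wrist");np.savez('w8.npz',p=p,d=d,P=pts(d,c),T=c['world_from_camera']);save(p,'w8',None,1.25)
p,d=camera("scene");np.savez('s8.npz',p=p,d=d);save(p,'sc8',(250,80,400,220),4)
p,d=camera("side");np.savez('d8.npz',p=p,d=d);save(p,'sd8',(230,140,350,290),4)
E
```

```text
time_s: 6.82
eef_pos: [0.5365, 0.0417, 0.1992]
eef_rot: [0.002, 0.825, 0.565, -0.0]
wrist_force: [-0.2, -0.3, -1.4]
opening: 0.19
[0.53650267 0.0417291  0.19915891] [[ 0.3605  0.9327  0.0024]
 [ 0.9327 -0.3605 -0.0037]
 [-0.0026  0.0035 -1.    ]] 0.18985678529397268 [-0.23283695 -0.33670851 -1.38778844] [-0.14  0.12  1.72 -0.    1.3   0.23]
```

View pics/w8.png

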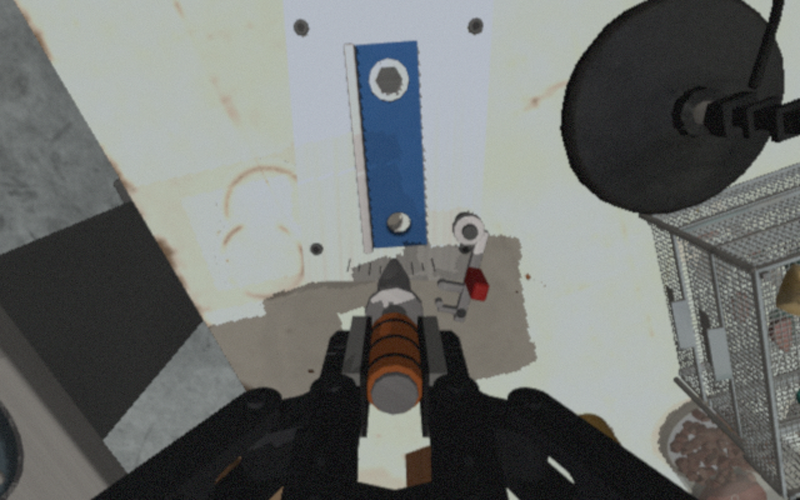

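View pics/sc8.png

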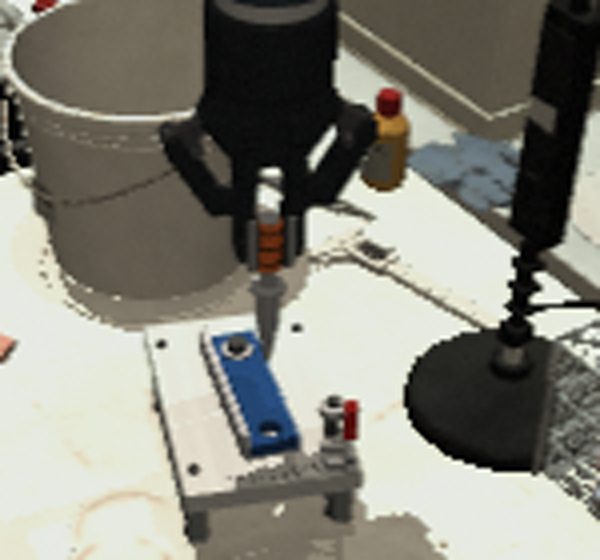

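View pics/sd8.png

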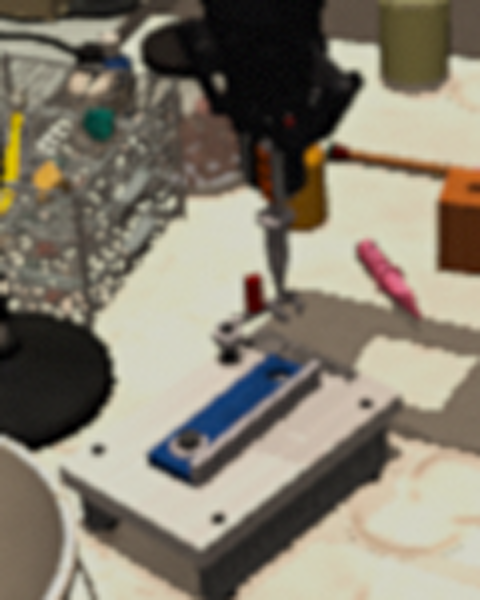

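```bash
cat >> h.py <<'E'
def tri(obs):
    A=[];b=[]
    for (u,v),c in obs:
        T=c['world_from_camera'];d=T[:3,:3]@np.array([(u-c['cx'])/c['fx'],(v-c['cy'])/c['fy'],1]);d/=np.linalg.norm(d)
        M=np.eye(3)-np.outer(d,d);A.append(M);b.append(M@T[:3,3])
    x=np.linalg.lstsq(np.vstack(A),np.hstack(b),rcond=None)[0]
    return x,[float(np.linalg.norm(M@x-q)) for M,q in zip(A,b)]
E
python3 - <<'E'
from h import *
cs,cd=get_calibration("scene"),get_calibration("side");cw=get_calibration("wrist");cw['world_from_camera']=np.load('w8.npz')['T']
S=lambda x,y:(x/4+250,y/4+80);D=lambda x,y:(x/4+230,y/4+140);W=lambda x,y:(x/1.25,y/1.25)
print('tip s,d',tri([(S(270,358),cs),(D(284,306),cd)]))
print('tip w,s,d',tri([(S(270,358),cs),(D(284,306),cd),(W(393,260),cw)]))
print('top w',ray(*W(396,394),.199-.065+.1115,cw))
print('collar s,d',tri([(S(268,288),cs),(D(273,218),cd)]))
print('fhole s',ray(*S(272,430),.071,cs),'d',ray(*D(284,372),.071,cd),'w',ray(*W(399,223),.071,cw))
print('tip w at z.134',ray(*W(393,262),.134,cw))
P=np.load('w8.npz')['P']
for x,y in[(393,275),(393,268),(393,295),(396,340),(396,394)]: print((x,y),P[int(y/1.25),int(x/1.25)].round(4))
# grid screws
for x,y in [(301,27),(475,25),(317,248)]: print(ray(*W(x,y),.0605,cw).round(4))
E
```

```text
tip s,d (array([0.53564145, 0.04201702, 0.12947498]), [0.005098412597882718, 0.00509841259788266])
tip w,s,d (array([0.53584546, 0.0412765 , 0.12955345]), [0.004877804688940109, 0.005372046482476694, 0.0008929652822217086])
top w [0.53748693 0.04193599 0.2455    ]
collar s,d (array([0.53652224, 0.04029092, 0.19139733]), [0.00016348551342297926, 0.00016348551342356847])
fhole s [0.54003657 0.03794372 0.071     ] d [0.5348992  0.03960898 0.071     ] w [0.54151198 0.04266281 0.071     ]
tip w at z.134 [0.53642703 0.04096215 0.134     ]
(393, 275) [0.5393 0.0491 0.1724]
(393, 268) [0.539  0.0486 0.1619]
(393, 295) [0.5397 0.0504 0.196 ]
(396, 340) [0.5406 0.0506 0.2305]
(396, 394) [0.5376 0.043  0.2467]
[0.5294 0.1748 0.0605]
[0.6269 0.1383 0.0605]
[0.4804 0.0436 0.0605]
```

```bash
python3 -m jog '[[[1,0.6,20],[0,0,0],0],[[2,1.2,40],[0,0,0],0],[[2,1.2,52],[0,0,0],0],[[2,1.2,52],[0,0,0],0],[[2,1.2,52],[0,0,0],0]]'; python3 - <<'E'
from h import *
t,r=tool();print(t,get_obs()['opening'],get_obs()['wrist_force'])
c=get_calibration("wrist");p,d=camera("wrist");save(p,'w9',(240,100,440,260),4)
p,d=camera("scene");save(p,'sc9',(280,140,350,200),8)
p,d=camera("side");save(p,'sd9',(250,170,350,260),6)
print(proj([.5411,.0418,.071],get_calibration('scene')),proj([.5411,.0418,.071],get_calibration('side')))
E
```

```text
time_s: 7.38
eef_pos: [0.538, 0.0422, 0.1467]
eef_rot: [0.002, 0.825, 0.565, -0.001]
wrist_force: [-0.5, 0.0, -1.8]
opening: 0.193
[0.53800881 0.04218716 0.14670864] 0.19316140203349286 [-0.51068137  0.03842323 -1.83122164]
[317.56590317 186.5867329 ] [298.49547357 233.05811733]
```

View pics/w9.png

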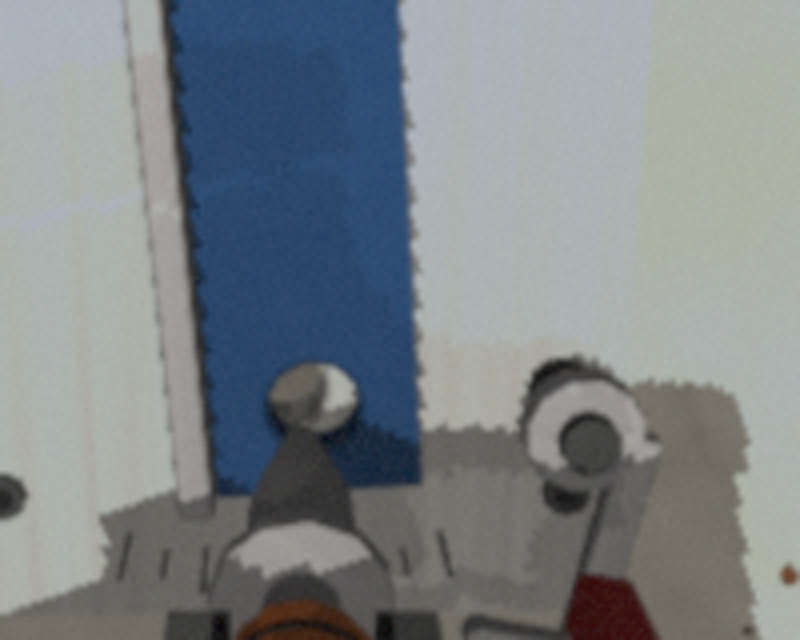

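View pics/sc9.png

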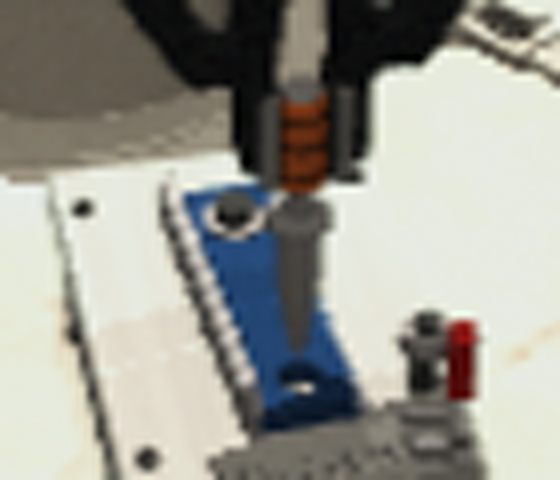

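View pics/sd9.png

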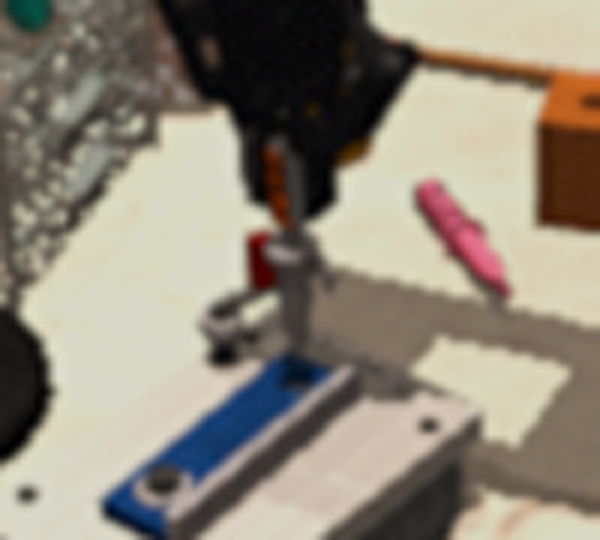

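```bash
python3 -m jog '[[[0,0,6],[0,0,0],0],[[0,0,12],[0,0,0],0],[[0,0,16],[0,0,0],0],[[0,0,20],[0,0,0],0],[[0,0,23],[0,0,0],0],[[0,0,23],[0,0,0],0]]'; python3 - <<'E'
from h import *
t,r=tool();print(t,get_obs()['opening'],get_obs()['wrist_force'],get_obs()['torque'])
c=get_calibration("wrist");p,d=camera("wrist");save(p,'w10',(240,100,440,260),4)
p,d=camera("scene");save(p,'sc10',(280,140,350,200),8)
E
```

```text
time_s: 8.03
eef_pos: [0.5388, 0.0424, 0.1244]
eef_rot: [0.002, 0.825, 0.565, 0.0]
wrist_force: [0.9, -0.0, -1.2]
opening: 0.192
[0.53883428 0.04242449 0.1244258 ] 0.19186952000843796 [ 0.87743505 -0.02419843 -1.20555106] [-0.02234122  0.00997374 -0.02992649]
```

View pics/w10.png

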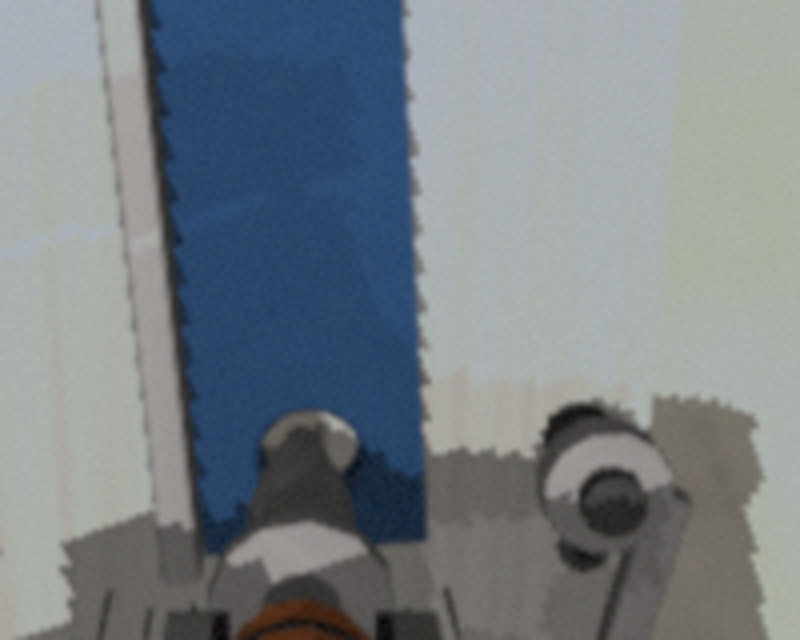

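View pics/sc10.png

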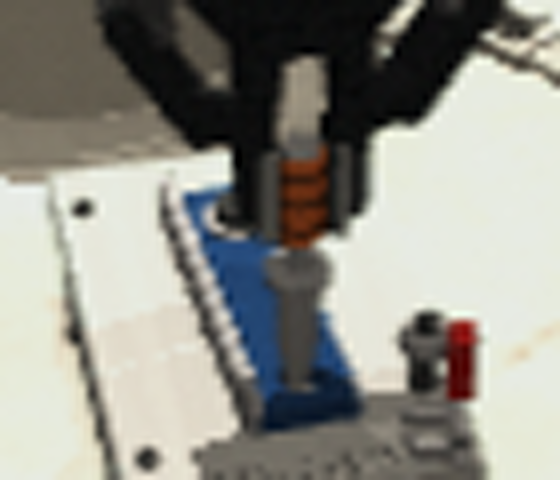

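```bash
python3 -m jog '[[[0,0,4],[0,0,0],0],[[0,-0.5,8],[0,0,0],0],[[0,-1.5,11],[0,0,0],0],[[0,-2.5,14],[0,0,0],0],[[0,-3.5,17],[0,0,0],0],[[0,-3.5,17],[0,0,0],0]]'; python3 - <<'E'
from h import *
t,r=tool();print(t,r.apply([0,0,1]),get_obs()['opening'],get_obs()['wrist_force'],get_obs()['torque'])
c=get_calibration("wrist");p,d=camera("wrist");save(p,'w11',(240,100,440,260),4)
print(shift([.5357,.0438,.0789]))
E
```

```text
time_s: 8.63
eef_pos: [0.5376, 0.0431, 0.1087]
eef_rot: [0.004, 0.825, 0.565, 0.002]
wrist_force: [5.4, -1.6, -0.9]
opening: 0.192
[0.53760607 0.04313835 0.10869668] [ 0.00748171 -0.00437417 -0.99996244] 0.19174139946836846 [ 5.38851558 -1.56659875 -0.91124028] [-0.3677194  -1.23618741  0.03489684]
[-0.04623289 -2.29171332 29.85463543]
```

View pics/w11.png

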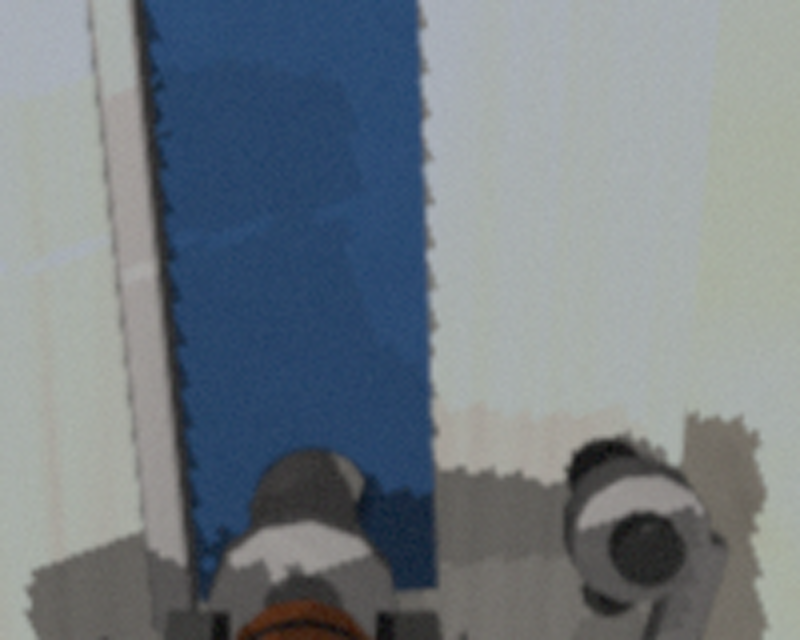

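```bash
python3 -m jog '[[[0,-3,3],[0,0,0],0],[[0,-4,7],[0,0,0],0],[[0,-5,11],[0,0,0],0],[[0,-5,15],[0,0,0],0],[[0,-5,19],[0,0,0],0],[[0,-5,22],[0,0,0],0]]'; python3 - <<'E'
from h import *
t,r=tool();print(t,r.apply([0,0,1]),get_obs()['opening'],get_obs()['wrist_force'],get_obs()['torque'])
c=get_calibration("wrist");p,d=camera("wrist");save(p,'w12',(240,100,440,260),4)
print(shift([.5357,.0438,.0789]))
E
```

```text
time_s: 9.18
eef_pos: [0.5349, 0.0442, 0.0876]
eef_rot: [0.005, 0.825, 0.565, 0.003]
wrist_force: [4.4, -1.2, 3.3]
opening: 0.191
[0.53493246 0.04417601 0.08761475] [ 0.01143823 -0.00548771 -0.99991952] 0.19072742557874778 [ 4.36387453 -1.22545483  3.2785462 ] [-0.57797404 -1.07179841  0.05099405]
[-0.02675136  0.88205128  8.15949111]
```

View pics/w12.png

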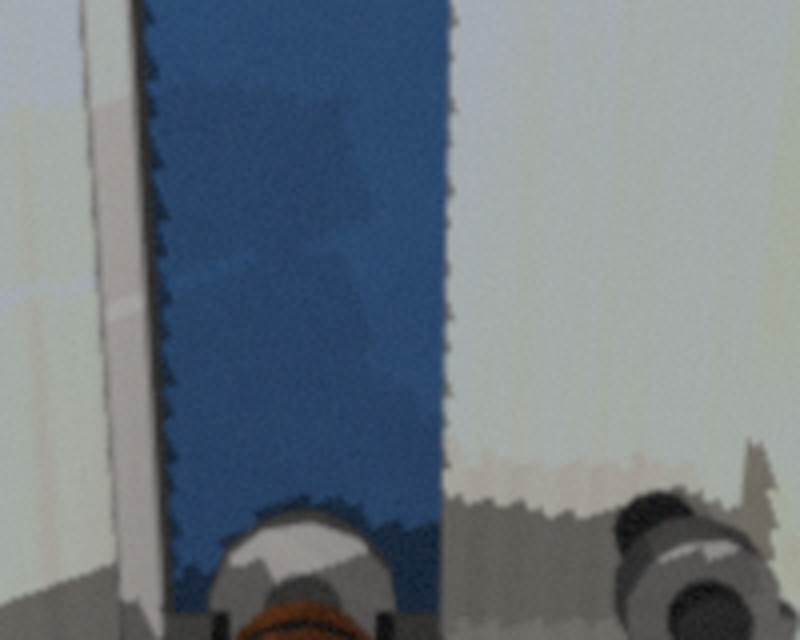

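```bash
python3 -m jog '[[[0,-2,4],[0.01,0,0],0],[[0,-1,8],[0.015,0,0],0],[[0,-1,11],[0.015,0,0],0],[[0,-1,13],[0.015,0,0],0],[[0,-1,13],[0.015,0,0],0]]'; python3 - <<'E'
from h import *
t,r=tool();print(t,r.apply([0,0,1]),get_obs()['opening'],get_obs()['wrist_force'],get_obs()['torque'])
p,d=camera("scene");save(p,'sc13',(280,140,350,200),8)
p,d=camera("side");save(p,'sd13',(250,170,350,260),6)
E
```

```text
time_s: 9.65
eef_pos: [0.5359, 0.0439, 0.0785]
eef_rot: [0.001, 0.825, 0.565, -0.0]
wrist_force: [-7.5, -3.2, 34.3]
opening: 0.191
[0.53593352 0.04386485 0.07851603] [ 2.34379980e-04 -1.35290036e-03 -9.99999057e-01] 0.1913798587106541 [-7.52985444 -3.21571322 34.32501358] [-0.36162747  1.53828754  0.0187449 ]
```

View pics/sc13.png

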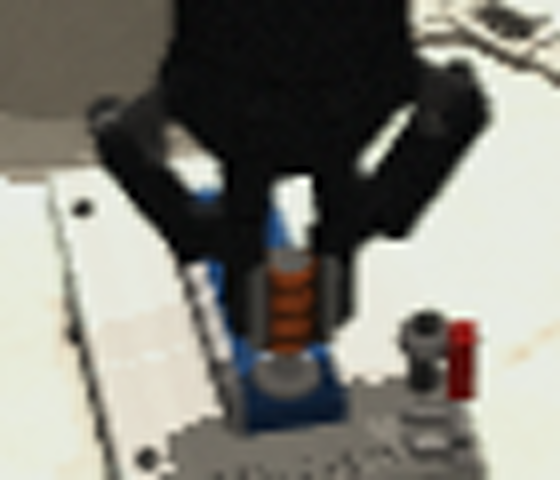

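View pics/sd13.png

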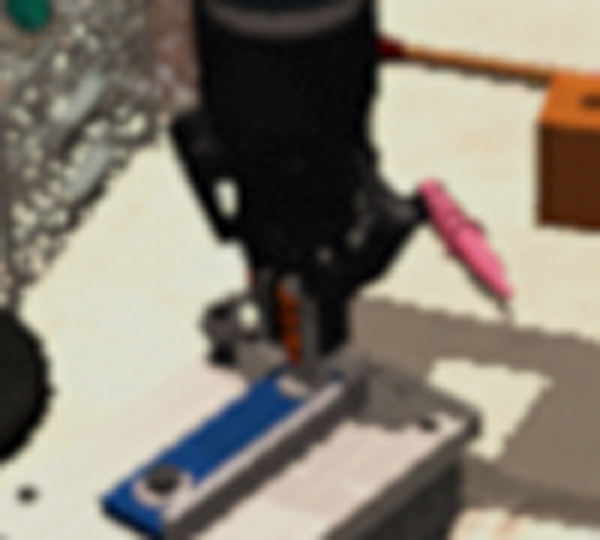

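Home force has climbed to 34 N at the expected height (TCP 0.0785, predicted 0.0789). I'll relax, open a little and lift off.

```bash
python3 -m jog '[[[0,0,0],[0,0,0],0],[[0,0,0],[0,0,0],0],[[0,0,0],[0,0,0],0.38],[[0,0,0],[0,0,0],0.38],[[0,0,0],[0,0,0],0.38],[[0,0,0],[0,0,0],0.38],[[0,0,-20],[0,0,0],0.38],[[0,0,-45],[0,0,0],0.38],[[0,0,-80],[0,0,0],0.38],[[0,0,-115],[0,0,0],0.38],[[0,0,-130],[0,0,0],0.38],[[0,0,-130],[0,0,0],0.38]]'; python3 - <<'E'
from h import *
t,r=tool();print(t,r.apply([0,0,1]),get_obs()['opening'],get_obs()['wrist_force'])
c=get_calibration("wrist");p,d=camera("wrist");np.savez('w14.npz',p=p,d=d,P=pts(d,c),T=c['world_from_camera']);save(p,'w14',(200,20,440,260),2.5)
p,d=camera("scene");save(p,'sc14',(270,120,360,200),7)
p,d=camera("side");save(p,'sd14',(250,170,350,260),6)
E
```

```text
time_s: 10.75
eef_pos: [0.5384, 0.0439, 0.213]
eef_rot: [0.003, 0.825, 0.565, 0.003]
wrist_force: [0.2, -0.2, 0.5]
opening: 0.378
[0.53843226 0.04386068 0.21304954] [ 0.00817812 -0.0023416  -0.99996382] 0.3782566511216345 [ 0.15246371 -0.2376994   0.48861448]
```

View pics/w14.png

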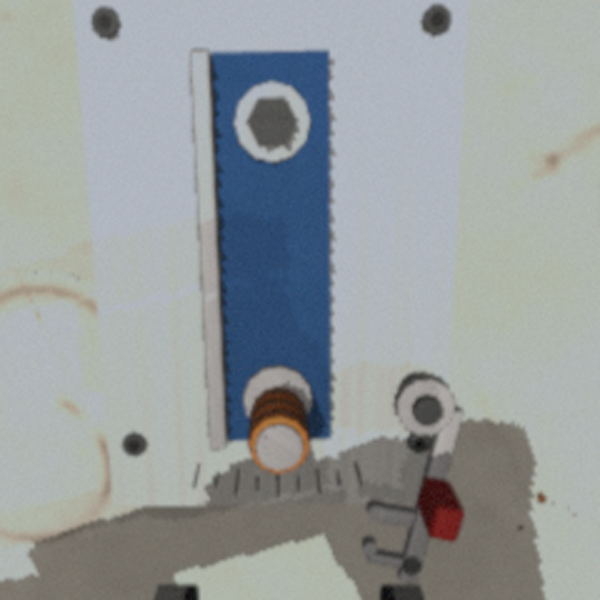

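View pics/sc14.png

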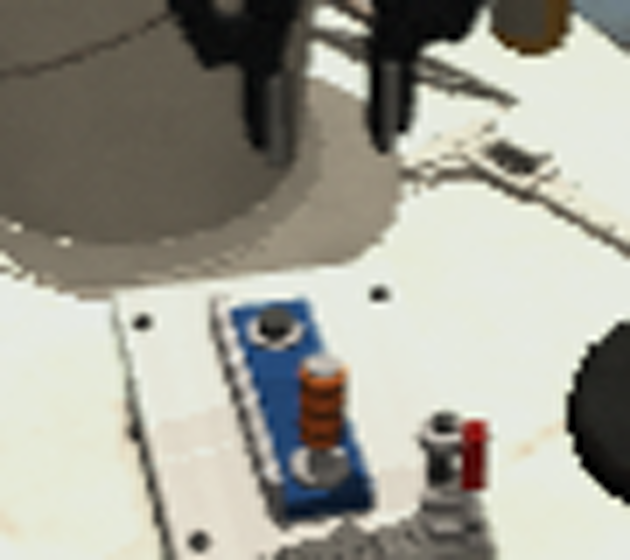

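View pics/sd14.png

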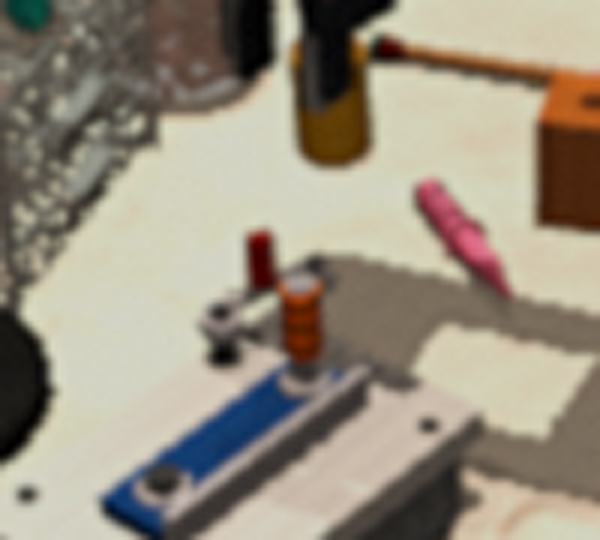

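The pictures show the drift upright with its collar on the fence, and the fence square. Now I'll check the drift heights and measure the lug.

```bash
python3 - <<'E'
from h import *
Z=np.load('w14.npz');p=Z['p'];P=Z['P'];c=get_calibration("wrist");c['world_from_camera']=Z['T']
f=lambda x,y:(x/2.5+200,y/2.5+20)
u,v=f(280,447);print('top',P[int(v)-2:int(v)+3,int(u)-2:int(u)+3].reshape(-1,3).mean(0),ray(u,v,.1255,c))
u,v=f(255,385);print('collar top',P[int(v),int(u)])
hsv=cv2.cvtColor(p,cv2.COLOR_RGB2HSV)
red=((hsv[...,0]<6)|(hsv[...,0]>174))&(hsv[...,1]>140);red[:195]=0;red[245:]=0;red[:,:350]=0;red[:,400:]=0
print(red.sum(),P[red].min(0),P[red].max(0))
top=red&(abs(P[...,2]-.1115)<.004);q=np.argwhere(top);print(top.sum(),cv2.minAreaRect(q[:,::-1].astype(np.float32)))
W=np.array([ray(b,a,.1105,c)[:2] for a,b in q],np.float32);print('lug',cv2.minAreaRect(W),W.mean(0))
C=np.array([.5534,.0905]);th=np.deg2rad(-20.75);ex=np.array([np.cos(th),np.sin(th)]);ey=np.array([-ex[1],ex[0]])
post=C+50*1e-3*ex-.05*ey;print('post',post)
u,v=f(427,409);print('post meas',P[int(v),int(u)],ray(u,v,.0915,c))
l=W.mean(0);r_=l-post;j=np.array([r_@ex,r_@ey]);print('lug rel jig',j,np.linalg.norm(j))
print('theta',np.arctan2(j[1],j[0])-np.arctan2(-10.5,-30)) 
E
```

```text
top [0.53750422 0.04436063 0.1261195 ] [0.53720399 0.04358987 0.1255    ]
collar top [0.53115168 0.05143393 0.07576229]
286 [ 0.56921286 -0.00963021  0.08735429] [0.58067525 0.00299184 0.11219191]
161 ((377.7059326171875, 227.67649841308594), (11.399173736572266, 14.55213737487793), 14.03624439239502)
lug ((0.5750526189804077, -0.002985461615025997), (0.012516288086771965, 0.009235679171979427), 58.719512939453125) [ 0.57499886 -0.00302137]
post [0.58244221 0.02602869]
post meas [0.58198068 0.02793159 0.09123265] [0.58241583 0.02729874 0.0915    ]
lug rel jig [ 0.00333163 -0.02980284] 0.029988482165737462
theta 1.3454483710711715
```

Drift top measured 126 mm (125.5 expected) and collar top 75.8 mm (75 expected), so it is home. Next I'll plan the clip push with shut fingers, turning the tool along with the clip.

```bash
cat > clip.py <<'E'
from h import *
C=np.array([.5534,.0905]);th0=np.deg2rad(-20.75);ex=np.array([np.cos(th0),np.sin(th0)]);ey=np.array([-ex[1],ex[0]])
post=np.array([.5824,.0266])
def pose(th,off,bar=.030,z=.078):
    b=np.array([-np.cos(th),-np.sin(th)]);k=np.array([-np.sin(th),np.cos(th)])
    j=bar*b+off*k;xy=post+j[0]*ex+j[1]*ey
    kx=k[0]*ex+k[1]*ey   # tool x
    M=np.array([[kx[0],kx[1],0],[kx[1],-kx[0],0],[0,0,-1.]]).T
    return np.array([*xy,z]),R.from_matrix(M)
def rel(th,off,**kw):
    p,r=pose(th,off,**kw);t,r0=tool()
    return (r0.inv().apply(p-t)*1000).round(1),(r0.inv()*r).as_rotvec().round(3)
E
python3 - <<'E'
from clip import *
print(pose(1.34,-.038)); print(rel(1.34,-.038,z=.213)); print(pose(0,-.0265)[0])
Z=np.load('w14.npz');P=Z['P']
p0=pose(1.34,-.038)[0]
for f,n in(('w8.npz','wrist'),('s8.npz','scene')):
    Z=np.load(f);c=get_calibration(n);c['world_from_camera']=Z['T'] if 'T' in Z else c['world_from_camera']
    Q=pts(Z['d'],c).reshape(-1,3);q=Q[(Z['d'].ravel()>0)&(Q[:,2]>.1)&(Q[:,2]<.45)&(Q[:,0]>.6)&(Q[:,1]<.15)]
    for lo,hi in((.1,.16),(.16,.25),(.25,.45)):
        s=q[(q[:,2]>lo)&(q[:,2]<hi)];
        if len(s): d=np.hypot(*(s[:,:2]-p0[:2]).T);print(n,lo,len(s),np.percentile(d,1),s[d.argsort()[len(s)//100]])
E
```

```text
(array([ 0.59714885, -0.01951368,  0.078     ]), Rotation.from_matrix(array([[-0.8292946 ,  0.55881165,  0.        ],
                            [ 0.55881165,  0.8292946 ,  0.        ],
                            [ 0.        ,  0.        , -1.        ]])))
(array([-36.9,  81. ,  -5.9]), array([-2.000e-03,  1.000e-03, -1.348e+00]))
[0.54495723 0.01244765 0.078     ]
wrist 0.1 5963 0.12311785723737768 [ 0.71919535 -0.03571789  0.12100358]
scene 0.1 7671 0.13649599492322953 [ 0.73177991 -0.03989391  0.12551438]
scene 0.16 6913 0.14936696693290516 [0.74177945 0.01779997 0.20306586]
scene 0.25 6553 0.14491627401515644 [0.73730133 0.01710937 0.36478457]
```

```bash
python3 -m jog '[[[-4,8,0],[0,0,-0.12],0.2],[[-8,16,0],[0,0,-0.24],0],[[-12,24,0],[0,0,-0.36],0],[[-16,32,0],[0,0,-0.48],0],[[-20,40,0],[0,0,-0.6],0],[[-24,48,0],[0,0,-0.72],0],[[-28,56,0],[0,0,-0.84],0],[[-32,64,0],[0,0,-0.96],0],[[-35,72,0],[0,0,-1.08],0],[[-37,78,0],[0,0,-1.2],0],[[-37,81,0],[0,0,-1.32],0],[[-37,81,0],[0,0,-1.348],0],[[-37,81,0],[0,0,-1.348],0],[[-37,81,0],[0,0,-1.348],0]]'; python3 - <<'E'
from clip import *
t,r=tool();print(t,get_obs()['opening'],get_obs()['q'].round(2))
print(rel(1.34,-.038,z=.078))
c=get_calibration("wrist");p,d=camera("wrist");P=pts(d,c);save(p,'w15',(120,60,520,360),2)
np.savez('w15.npz',p=p,d=d,P=P,T=c['world_from_camera'])
v=np.argwhere((d>0)&(P[...,2]>.15));Q=r.inv().apply(P[v[:,0],v[:,1]]-t);m=(Q[:,2]>-.045)
print('finger lowest z',np.percentile(Q[m][:,2],[50,90,99,100]),'y',Q[m][:,1].min(),Q[m][:,1].max(),'x',Q[m][:,0].max())
E
```

```text
time_s: 12.07
eef_pos: [0.596, -0.0194, 0.2049]
eef_rot: [-0.002, 0.293, 0.956, -0.001]
wrist_force: [0.2, -0.3, -0.6]
opening: -0.001
[ 0.59601139 -0.01935491  0.20488399] -0.0009434435241797946 [-0.23  0.24  1.56 -0.    1.34 -1.21]
(array([ -1.6,   0.9, 126.9]), array([-0.003, -0.004, -0.001]))
finger lowest z [-0.00605775  0.03468836  0.05161255  0.05400883] y -0.013450746761519142 0.14505346641904032 x 0.011744178478244188
```

View pics/w15.png

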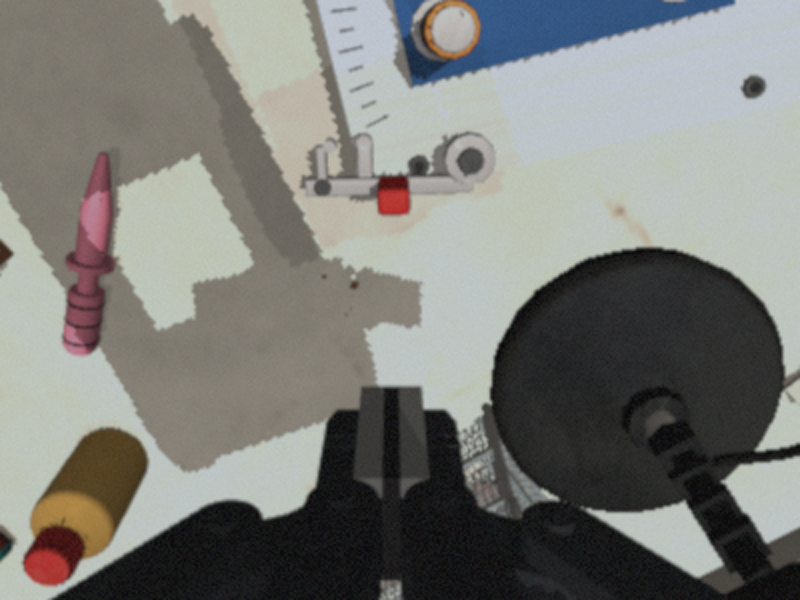

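```bash
python3 - <<'E'
from clip import *
Z=np.load('w15.npz');P=Z['P'];c=get_calibration("wrist");c['world_from_camera']=Z['T'];t,r=tool()
f=lambda x,y:(x/2+120,y/2+60)
for n,q,z in(('lug top',(393,203),.1105),('lug face near edge',(393,214),.1105),('post',(469,160),.0915),('drift',(449,30),.1255)):
    w=ray(*f(*q),z,c);print(n,w,(r.inv().apply(w-t)*1000).round(1),P[int(q[1]/2+60),int(q[0]/2+120)])
for x,y in[(375,395),(375,392),(410,395),(365,420),(420,420)]:
    u,v=f(x,y);print((x,y),(r.inv().apply(P[int(v),int(u)]-t)*1000).round(1))
E
```

```text
lug top [ 0.57544431 -0.00467267  0.1105    ] [25.1  0.8 94.9] [ 0.57476941 -0.00465097  0.11138558]
lug face near edge [ 0.57881786 -0.00694668  0.1105    ] [21.   0.8 94.9] [ 6.01249619e-01 -2.26478587e-02  1.96574146e-05]
post [0.58141423 0.02613127 0.0915    ] [ 37.3  29.7 113.9] [0.58140239 0.02580933 0.09049695]
drift [0.53645361 0.04277759 0.1255    ] [84.  18.2 80.1] [0.53625076 0.04247347 0.12620949]
(375, 395) [ 10.9  -3.6 -21.2]
(375, 392) [ 11.1  -3.6 -20.6]
(410, 395) [ 11.2   4.  -21.8]
(365, 420) [ 10.8  -5.4 -31.7]
(420, 420) [ 11.    5.7 -32. ]
```

```bash
python3 -m jog '[[[0,0,35],[0,0,0],0],[[0,0,70],[0,0,0],0],[[0,0,100],[0,0,0],0],[[0,0,120],[0,0,0],0],[[-1,0,131],[0,0,0],0],[[-1,0,131],[0,0,0],0],[[-1,0,131],[0,0,0],0]]'; python3 - <<'E'
from clip import *
t,r=tool();print(t,get_obs()['wrist_force'])
p,d=camera("scene");save(p,'sc16',(290,130,370,200),8)
p,d=camera("wrist");save(p,'w16',(120,60,520,360),2)
for th,off in((1.34,-.0265),(1.2,-.0265),(1.08,-.0265),(.96,-.0265),(.84,-.0265),(.72,-.0265),(.6,-.0265),(.48,-.0265),(.36,-.0265),(.25,-.0265)): print(th,*rel(th,off,z=.074))
E
```

```text
time_s: 12.7
eef_pos: [0.5965, -0.02, 0.0744]
eef_rot: [-0.002, 0.293, 0.956, -0.001]
wrist_force: [0.7, -0.2, 0.1]
opening: 0.002
[ 0.59651313 -0.01996226  0.07442112] [ 0.70361482 -0.21251673  0.06630401]
1.34 [12.5  0.2  2.2] [-0.002 -0.001 -0.002]
1.2 [16.9 -3.2  2.2] [-0.002 -0.001  0.138]
1.08 [21.1 -5.6  2.2] [-0.002 -0.     0.258]
0.96 [25.5 -7.5  2.2] [-0.002 -0.     0.378]
0.84 [30.1 -8.9  2.2] [-0.002 -0.     0.498]
0.72 [34.8 -9.6  2.2] [-0.002 -0.     0.618]
0.6 [39.6 -9.9  2.2] [-0.002  0.     0.738]
0.48 [44.4 -9.5  2.2] [-0.002  0.     0.858]
0.36 [49.1 -8.6  2.2] [-0.002  0.     0.978]
0.25 [53.3 -7.2  2.2] [-0.002  0.     1.088]
```

View pics/sc16.png

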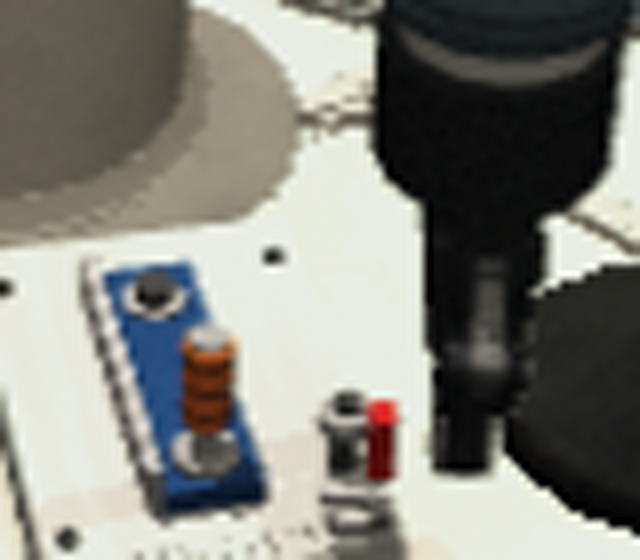

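View pics/w16.png

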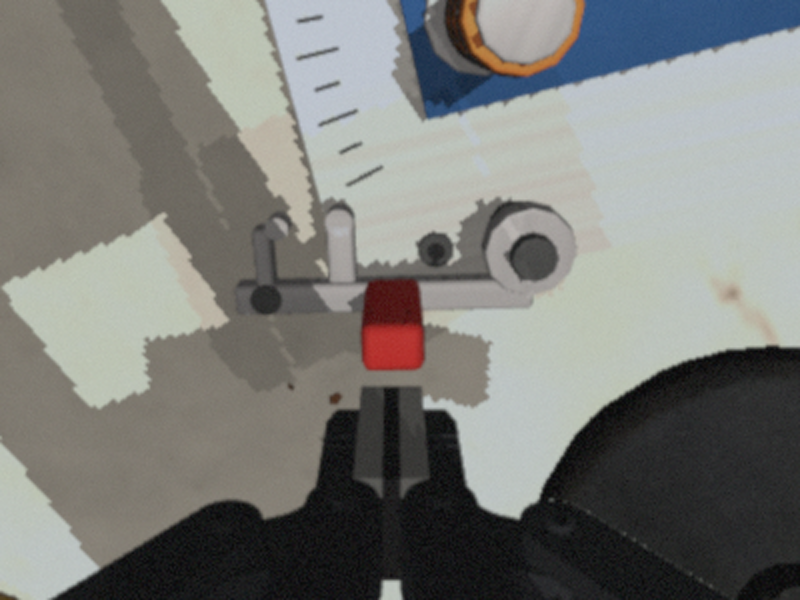

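```bash
python3 -m jog '[[[8,0,1],[0,0,0],0],[[13,0,1],[0,0,0],0],[[15,-2,1],[0,0,0.08],0],[[17,-3,1],[0,0,0.14],0],[[19,-4.5,1],[0,0,0.2],0],[[21,-5.5,1],[0,0,0.26],0],[[23.5,-6.5,1],[0,0,0.32],0],[[25.5,-7.5,1],[0,0,0.38],0],[[28,-8.3,1],[0,0,0.44],0],[[30,-9,1],[0,0,0.5],0],[[32.5,-9.4,1],[0,0,0.56],0],[[35,-9.7,1],[0,0,0.62],0],[[37,-9.8,1],[0,0,0.68],0],[[39.5,-9.9,1],[0,0,0.74],0],[[39.5,-9.9,1],[0,0,0.74],0]]'; python3 - <<'E'
from clip import *
t,r=tool();print(t,get_obs()['wrist_force'])
p,d=camera("scene");save(p,'sc17',(290,130,370,200),8)
p,d=camera("wrist");save(p,'w17',(120,60,520,360),2)
for th in(.6,.48,.36,.24,.12,0): print(th,*rel(th,-.0265,z=.074))
E
```

```text
time_s: 14.05
eef_pos: [0.5595, -0.006, 0.0763]
eef_rot: [0.0, 0.62, 0.785, -0.001]
wrist_force: [1.0, -0.4, 0.2]
opening: 0.004
[ 0.55949114 -0.00604922  0.07625466] [ 0.99412125 -0.35578946  0.20291729]
0.6 [-0.1 -0.2  2. ] [-0.001  0.001  0.001]
0.48 [ 3.7 -3.2  2. ] [-0.001  0.001  0.121]
0.36 [ 7.8 -5.7  2. ] [-0.     0.001  0.241]
0.24 [12.2 -7.6  2. ] [-0.     0.001  0.361]
0.12 [16.7 -9.1  2. ] [-0.     0.001  0.481]
0 [ 21.5 -10.    1.9] [-0.     0.001  0.601]
```

View pics/sc17.png

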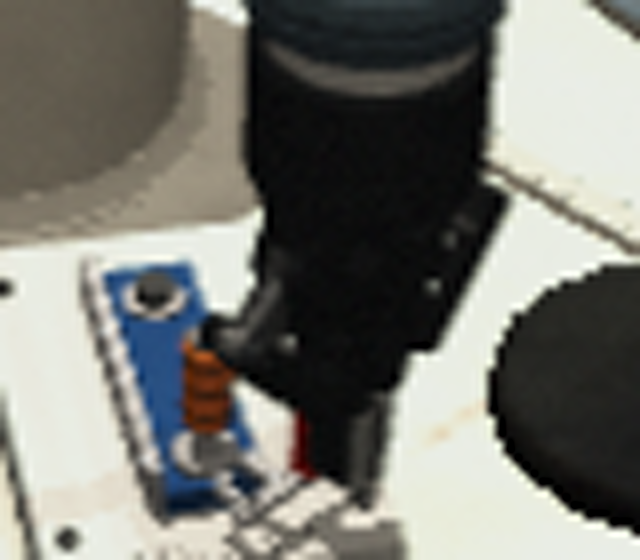

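View pics/w17.png

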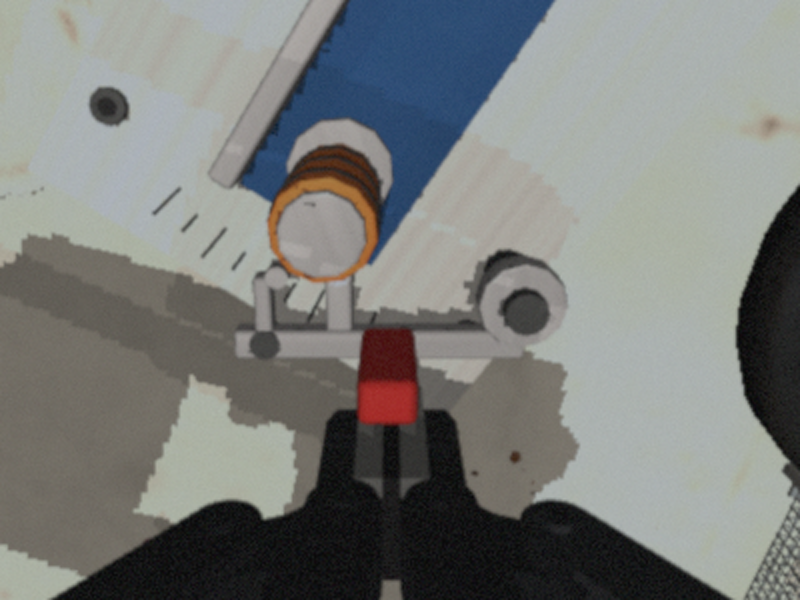

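```bash
python3 -m jog '[[[2,-1.7,0],[0,0,0.06],0],[[3.8,-3.2,0],[0,0,0.12],0],[[5.8,-4.5,0],[0,0,0.18],0],[[7.8,-5.7,0],[0,0,0.24],0],[[10,-6.7,0],[0,0,0.3],0],[[12.2,-7.6,0],[0,0,0.36],0],[[14.5,-8.4,0],[0,0,0.42],0],[[16.7,-9,0],[0,0,0.48],0],[[16.7,-9,0],[0,0,0.48],0]]'; python3 - <<'E'
from clip import *
t,r=tool();print(t,get_obs()['wrist_force'])
p,d=camera("wrist");save(p,'w18',(120,60,520,360),2)
for th,off in((.12,-.0265),(0,-.0265),(0,-.0205),(0,-.0165)): print(th,*rel(th,off,z=.076))
E
```

```text
time_s: 14.9
eef_pos: [0.5472, 0.0073, 0.0764]
eef_rot: [0.001, 0.787, 0.616, -0.001]
wrist_force: [-0.7, -4.4, 0.2]
opening: 0.005
[0.54720591 0.00727499 0.07643472] [-0.71190629 -4.39928436  0.19906694]
0.12 [ 0.6 -0.5  0.4] [0.001 0.002 0.002]
0 [ 4.4 -3.4  0.4] [0.001 0.002 0.122]
0 [10.3 -2.7  0.4] [0.001 0.002 0.122]
0 [14.3 -2.2  0.4] [0.001 0.002 0.122]
```

View pics/w18.png

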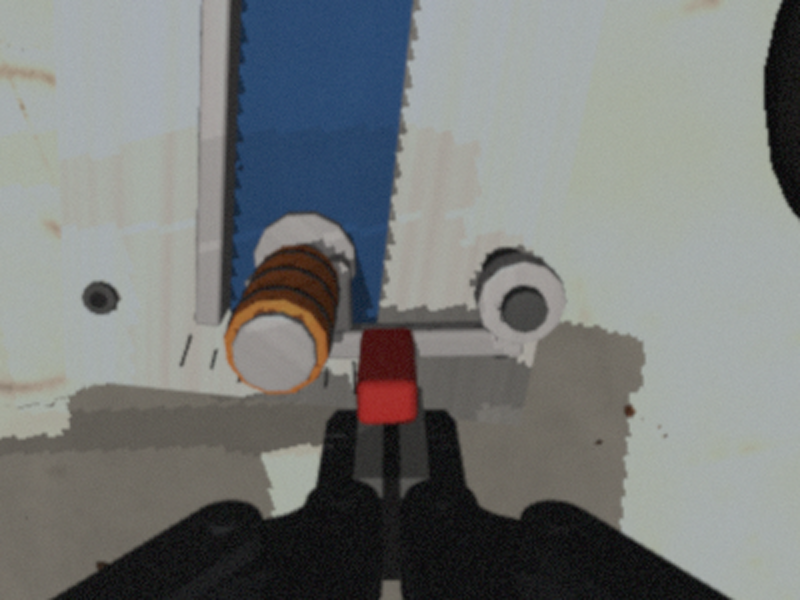

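```bash
python3 -m jog '[[[2,-1.5,0],[0,0,0.06],0],[[4.5,-3,0],[0,0,0.12],0],[[6.5,-3,0],[0,0,0.12],0],[[8.5,-3,0],[0,0,0.12],0],[[8.5,-3,0],[0,0,0.12],0]]'; python3 - <<'E'
from clip import *
t,r=tool();print(t,get_obs()['wrist_force'])
p,d=camera("wrist");save(p,'w19',(120,60,520,360),2)
for th,off in((0,-.0265),(0,-.0205)): print(th,*rel(th,off,z=.076))
E
```

```text
time_s: 15.37
eef_pos: [0.5451, 0.0139, 0.0764]
eef_rot: [0.002, 0.821, 0.571, -0.003]
wrist_force: [-6.6, -12.4, 3.7]
opening: 0.002
[0.54507233 0.01385822 0.07643994] [ -6.62215938 -12.41212226   3.73085326]
0 [-1.4  0.3  0.5] [-0.     0.007  0.006]
0 [4.6 0.4 0.4] [-0.     0.007  0.006]
```

View pics/w19.png

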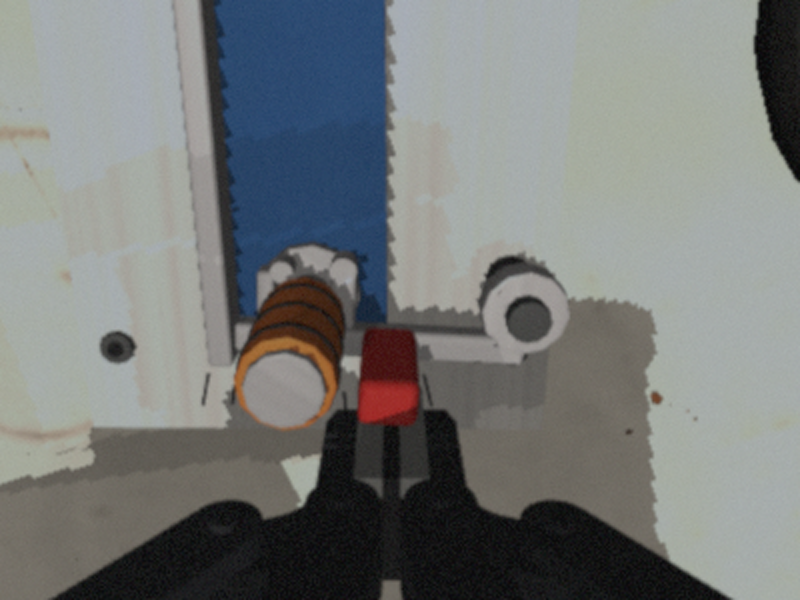

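```bash
python3 -m jog '[[[5,0,0],[0,0,0],0],[[8,0,0],[0,0,0],0],[[10,0,0],[0,0,0],0],[[10,0,0],[0,0,0],0]]'; python3 - <<'E'
from clip import *
t,r=tool();print(t,get_obs()['wrist_force'])
for th,off in((0,-.0265),): print(th,*rel(th,off,z=.076))
E
```

```text
time_s: 15.75
eef_pos: [0.5451, 0.0141, 0.0766]
eef_rot: [0.006, 0.82, 0.573, -0.011]
wrist_force: [-20.4, -40.7, 12.0]
opening: 0.0
[0.54514093 0.01410944 0.07664058] [-20.35600842 -40.71402139  11.97915807]
0 [-1.6  0.4  0.7] [-0.004  0.025  0.011]
```

It hit a firm stop: 0.25 mm of travel for 30 N more, so the jaw is against the neck. Backing off to clear and check.

```bash
python3 -m jog '[[[-5,0,0],[0,0,0],0],[[-15,0,0],[0,0,0],0],[[-30,0,0],[0,0,0],0],[[-40,0,-15],[0,0,0],0],[[-40,0,-50],[0,0,0],0],[[-40,0,-85],[0,0,0],0],[[-40,0,-120],[0,0,0],0],[[-40,0,-130],[0,0,0],0],[[-40,0,-130],[0,0,0],0]]'; python3 - <<'E'
from clip import *
t,r=tool();print(t,get_obs()['wrist_force'])
c=get_calibration("wrist");p,d=camera("wrist");P=pts(d,c);save(p,'w20',(200,40,440,280),2.5)
np.savez('w20.npz',p=p,d=d,P=P,T=c['world_from_camera'])
p,d=camera("scene");save(p,'sc20',(270,120,360,200),7);save(p,'sc20f')
p,d=camera("side");save(p,'sd20',(250,170,350,260),6)
E
```

```text
time_s: 16.5
eef_pos: [0.5355, -0.0205, 0.2117]
eef_rot: [0.008, 0.819, 0.574, -0.008]
wrist_force: [0.3, -0.1, -0.4]
opening: 0.003
[ 0.53551943 -0.02050652  0.21166463] [ 0.26083968 -0.07027332 -0.4351878 ]
```

View pics/w20.png

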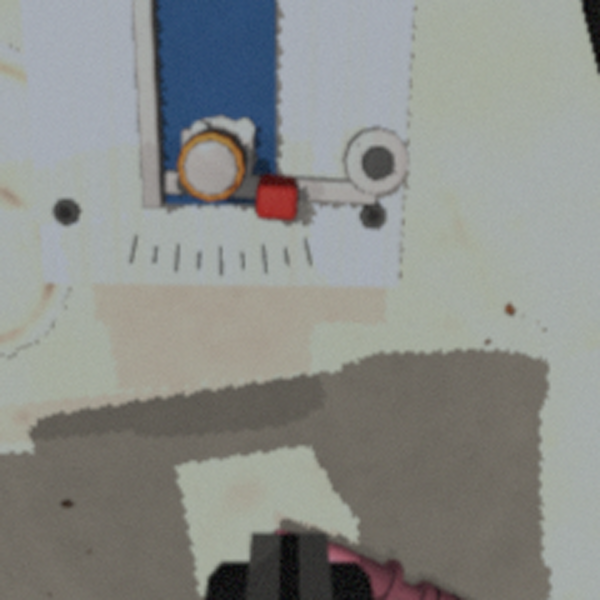

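View pics/sc20.png

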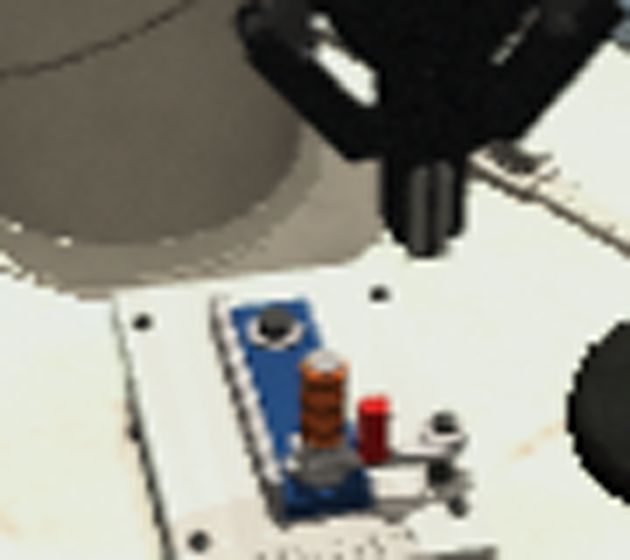

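View pics/sd20.png

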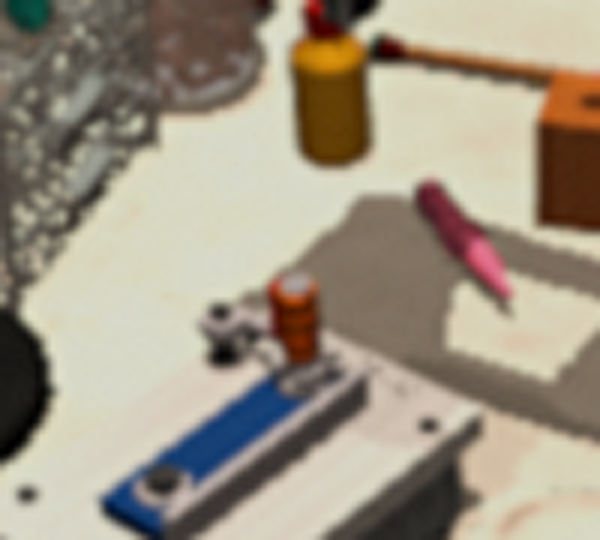

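View pics/sc20f.png

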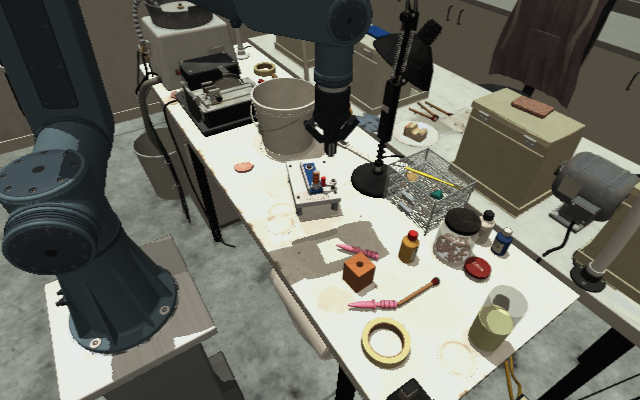

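```bash
python3 - <<'E'
from clip import *
Z=np.load('w20.npz');p=Z['p'];P=Z['P'];c=get_calibration("wrist");c['world_from_camera']=Z['T']
f=lambda x,y:(x/2.5+200,y/2.5+40)
for n,q,z in(('lug',(277,200),.1105),('post',(378,162),.0915),('drift top',(211,166),.1255)):
    u,v=f(*q);w=ray(u,v,z,c);w2=P[int(v),int(u)];d=w[:2]-post;print(n,w.round(4),w2.round(4),'jig rel post mm',(d@ex*1000).round(1),(d@ey*1000).round(1))
a=np.load('s0.npz')['p'];b,_=camera('scene')
for n,(x0,y0,x1,y1) in dict(bottle=(398,228,422,265),dop=(390,272,445,310),tape=(358,315,415,370),slab=(230,158,258,176)).items():
    A=cv2.cvtColor(a[y0:y1,x0:x1],cv2.COLOR_RGB2HSV)[...,1]>110;B=cv2.cvtColor(b[y0:y1,x0:x1],cv2.COLOR_RGB2HSV)[...,1]>110
    print(n,A.sum(),B.sum(),np.argwhere(A).mean(0).round(2),np.argwhere(B).mean(0).round(2))
save(np.hstack([a[265:320,330:450],b[265:320,330:450]]),'dop',None,3.3)
E
```

```text
lug [0.5511 0.0289 0.1105] [0.5506 0.0291 0.111 ] jig rel post mm -30.0 -8.9
post [0.5825 0.0266 0.0915] [0.5826 0.0271 0.0907] jig rel post mm 0.1 0.0
drift top [0.5387 0.0451 0.1255] [0.5387 0.0455 0.1267] jig rel post mm -47.4 1.8
bottle 426 427 [18.4  10.31] [18.37 10.33]
dop 189 206 [19.45 27.15] [20.82 25.78]
tape 290 261 [21.36 28.67] [19.06 29.21]
slab 29 27 [10.9 14.9] [10.96 15.15]
```

View pics/dop.png

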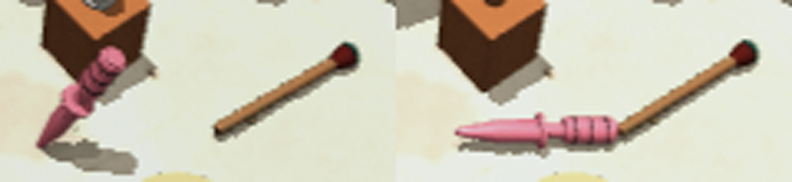

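The clip reads closed (lug at −30, −8.9 mm from the post, nominal −30, −10.5) and the bystanders are unmoved; the pink decoys fell over by themselves. The drift top reads 2–3 mm off axis, so I'll press once straight down on its face to seat the collar.

```bash
python3 - <<'E'
from clip import *
t,r=tool();print(t,r.apply([0,0,1]))
p,q=pose(0,0,bar=.049,z=.120);print(p, (r.inv().apply(p-t)*1000).round(1),(r.inv()*q).as_rotvec().round(3))
E
```

```text
[ 0.53159618 -0.02000478  0.20525043] [-0.01568008 -0.02058032 -0.99966524]
[0.53657837 0.04396026 0.12      ] [ 63.9 -16.6  83.8] [-0.008  0.025  0.012]
```

```bash
python3 -m jog '[[[20,-5,0],[-0.008,0.025,0.012],0],[[45,-11,20],[-0.008,0.025,0.012],0],[[62,-16.5,45],[-0.008,0.025,0.012],0],[[64,-16.5,65],[-0.008,0.025,0.012],0],[[64,-16.5,69],[-0.008,0.025,0.012],0],[[64,-16.5,69],[-0.008,0.025,0.012],0],[[64,-16.5,69],[-0.008,0.025,0.012],0]]'; python3 - <<'E'
from clip import *
t,r=tool();print(t,r.apply([0,0,1]),get_obs()['wrist_force'])
p,q=pose(0,0,bar=.049,z=.107);print((r.inv().apply(p-t)*1000).round(1),(r.inv()*q).as_rotvec().round(3))
p,d=camera("wrist");save(p,'w21',(200,100,440,340),2.5)
p,d=camera("scene");save(p,'sc21',(270,120,360,200),7)
E
```

```text
time_s: 17.28
eef_pos: [0.5368, 0.044, 0.1345]
eef_rot: [-0.0, 0.823, 0.568, -0.0]
wrist_force: [1.2, 0.4, -0.2]
opening: -0.002
[0.53676783 0.04401004 0.13445345] [-7.48154099e-04  1.62352232e-04 -9.99999707e-01] [ 1.24374104  0.38979257 -0.19319079]
[-0.1 -0.1 27.5] [-0.001  0.    -0.   ]
```

View pics/w21.png

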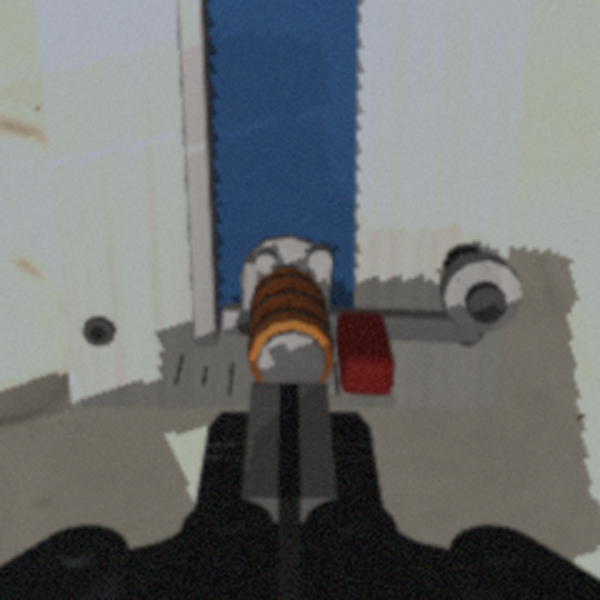

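View pics/sc21.png

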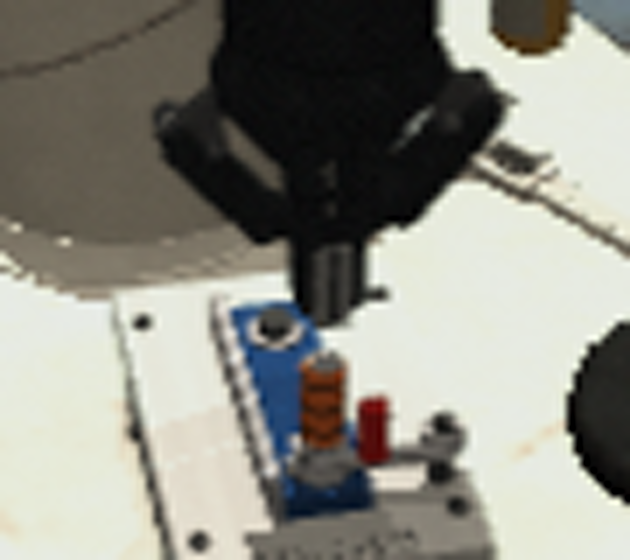

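```bash
python3 -m jog '[[[0,0,12],[0,0,0],0],[[0,0,22],[0,0,0],0],[[0,0,27],[0,0,0],0],[[0,0,30],[0,0,0],0],[[0,0,33],[0,0,0],0],[[0,0,33],[0,0,0],0]]'; python3 -c "
from h import *
t,r=tool();print(t,r.apply([0,0,1]),get_obs()['wrist_force'])"
```

```text
time_s: 17.88
eef_pos: [0.5419, 0.0426, 0.1114]
eef_rot: [0.004, 0.823, 0.568, 0.004]
wrist_force: [-19.1, 0.3, 57.9]
opening: -0.007
[0.54192751 0.0425836  0.11140914] [ 0.01040355 -0.00264395 -0.99994239] [-19.11666551   0.31849367  57.86023188]
```

```bash
python3 -m jog '[[[0,0,-8],[0,0,0],0],[[0,0,-30],[0,0,0],0],[[0,0,-65],[0,0,0],0],[[-40,0,-100],[0,0,0],0],[[-65,0,-105],[0,0,0],0],[[-65,0,-105],[0,0,0],0],[[-65,0,-105],[0,0,0],0]]'; python3 - <<'E'
from clip import *
t,r=tool();print(t,get_obs()['wrist_force'])
c=get_calibration("wrist");p,d=camera("wrist");P=pts(d,c);save(p,'w22',(180,40,420,280),2.5)
np.savez('w22.npz',p=p,d=d,P=P,T=c['world_from_camera'])
p,d=camera("scene");save(p,'sc22',(270,120,360,200),7)
p,d=camera("side");save(p,'sd22',(250,170,350,260),6)
E
```

```text
time_s: 18.47
eef_pos: [0.5179, -0.0194, 0.2169]
eef_rot: [0.005, 0.824, 0.567, 0.004]
wrist_force: [0.6, 0.7, -0.5]
opening: -0.003
[ 0.51794777 -0.01935068  0.21688699] [ 0.57016779  0.68570729 -0.45722489]
```

View pics/w22.png

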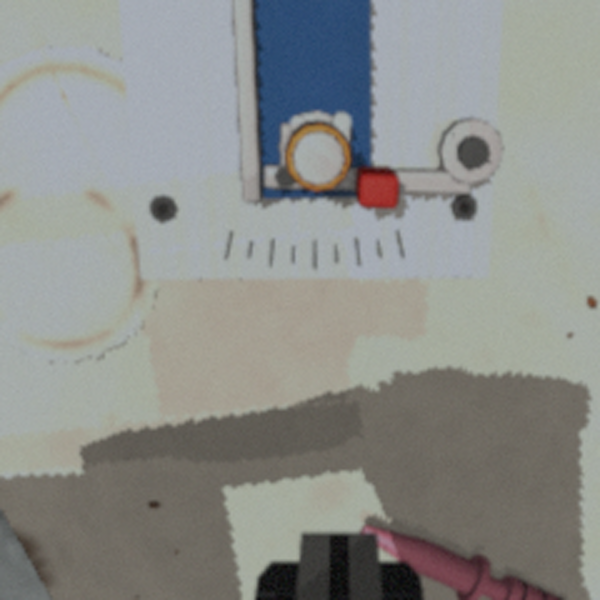

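View pics/sc22.png

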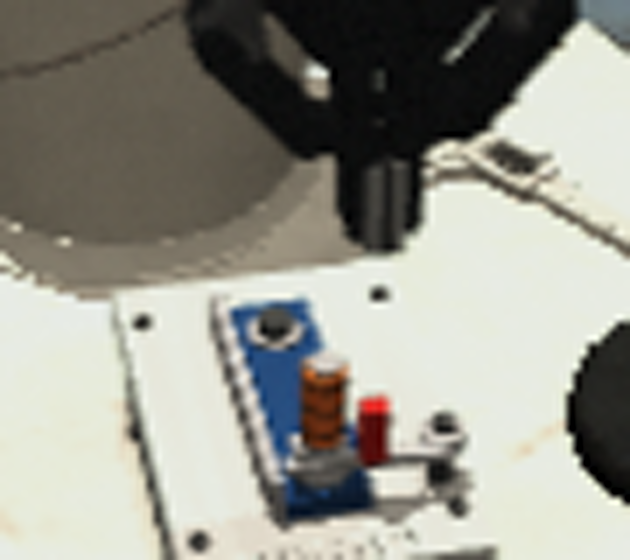

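View pics/sd22.png

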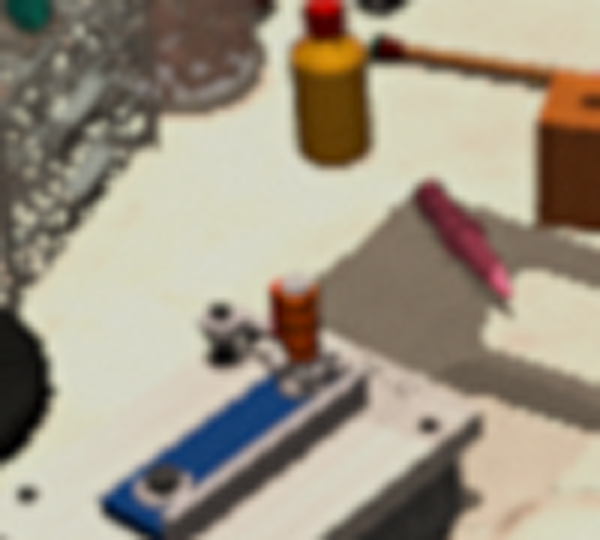

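```bash
python3 - <<'E'
from clip import *
Z=np.load('w22.npz');P=Z['P'];c=get_calibration("wrist");c['world_from_camera']=Z['T']
for n,q,z in(('lug',(378,188),.1105),('post',(471,152),.0915),('drift top',(319,156),.1255)):
    u,v=q[0]/2.5+180,q[1]/2.5+40;w=ray(u,v,z,c);d=w[:2]-post;print(n,P[int(v),int(u)].round(4),'rel post',(d@ex*1000).round(1),(d@ey*1000).round(1))
print(get_obs()['wrist_force'],get_obs()['dq'].round(3))
hand_in()
E
```

```text
lug [0.5508 0.029  0.1099] rel post -30.3 -9.0
post [0.5814 0.0273 0.0918] rel post -0.8 -0.3
drift top [0.5384 0.0448 0.1265] rel post -47.2 1.1
[-0.15674963  0.02183902 -0.7659353 ] [ 0.012  0.007 -0.004 -0.002  0.003 -0.004]
the job is handed in; nothing more can be done
```

The job is done and handed in at about 18.5 s. The drift is pressed home, the fence is square and the spring clip is shut on the neck. No verdict was reported.

**What I did**
- **Grasp:** my first grasp closed on the drift's top face. The fingertips sit about 15–20 mm behind the reported tool point, not 14 mm ahead of it as stated. I measured the offset and gripped the handle properly.
- **Drift:** I started it through the overlap of the two holes and pressed until the force climbed to 34 N, with the tool at 78.5 mm (78.9 mm predicted).
- **Clip:** I pushed the red lug with shut fingers, turning the tool with the clip, until it met a firm stop at about 45 N.
- **Reseat:** I then pressed once more on the drift's top, reaching about 58 N, and backed off clear.

**Last checks**
- **Clip:** the lug is at −30.3, −9.0 mm from the post (nominal −30, −10.5), and both jaw tips are past the neck.
- **Drift height:** its top reads 126.5 mm (125.5 mm expected; the camera reads up to about 0.5 mm high here). Before the clip was closed, the collar top read 75.8 mm (75 mm expected).
- **Bystanders:** the bottle, slab, tape and dop stick look undisturbed. The colour counts for the tape and dop stick changed; I put that down to shadow on the tape and a decoy now hiding the near end of the dop stick.

**Checks that disagreed or stayed uncertain**
- The drift's top measures 2–3 mm off the hole axis, a lean of up to about 3 degrees. Part of that is the roughly 2 mm calibration error, and the final press did not change it.
- The two pink decoys were leaning at the start and fell over on their own. One now lies with its handle at the near end of the dop stick.

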